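# Hang the vial caddy from an S-hook under the reagent shelf

### The job

Clear the bench by hanging the vial caddy up: first take the S-hook out of its tall holder and hang it by its upper curl on a free stretch of the rail under the clear shelf, let go of it, then hang the caddy by its bail bar in the hook's lower curl. The block with the shallow slot is there to set the hook down in and take it again by the shank, since the shelf leaves no room for a hand above the rail. Caddy and hook must end hanging still, clear of the clamp and posts, and the jars and bottles stay standing where they are.

Things in the scene. Friction and masses are not known exactly. Their poses are not given: they have to be found in the camera images.
- rack: Fixed shelf frame. Origin on the bench below the rail's middle; y runs along the rail, x points to the far side, away from the robot. Round 12 mm steel rail along y, axis 320 mm above the bench, between two posts 16 mm square at x +30, y +-180 mm; brackets join them to the rail, which is free for |y| < 170 mm.
- rail_mid (a point): Middle of the rail, on its axis; axes as rack.
- shelf_edge (a point): Middle of the lower front edge of the clear shelf over the rail: x -55 mm, z 375 mm in rack. The board is 12 mm thick and covers x -55 to +80, y +-200 mm, 49 mm above the top of the rail, so the hook must come in from the robot's side, held by its shank with a tilted hand.
- clamp: Fixed grey clamp block on the rail, 30 x 30 x 40 mm, with a screw reaching 31 mm to its -x; origin on the rail's axis at its middle, axes as rack. It sits within 60 mm of the rail's middle, either side; the longer free stretch lies between it and the farther post. Hook and caddy must not touch it.
- holder: Fixed tall grey holder where the hook starts. Upright slot 43 mm (its x) by 11 mm (its y) inside, outside 63 x 31 mm, on a base 90 x 72 x 8 mm. Slot floor at z 8 mm, mouth at z 143 mm. Origin under its centre, on the bench. The hook's top 63 mm stick out; draw it straight up by 140 mm.
- stand: Fixed grey stand: a plain block 90 (x) x 72 (y) x 100 mm high with the same slot on top (43 mm along its x by 11 mm along y inside, outside 63 x 31 mm), only 28 mm deep: slot floor at z 100 mm, mouth at z 128 mm. Origin under its centre, on the bench. The hook stands in it on its foot, either way round, leaning at most some 6 degrees.
- hook: Loose S-hook, 90 g, 198 mm tall, 8 mm round steel rod bent in its xz plane. Origin: underside of its flat foot, centred; z up. Straight slanting shank from x 15, z 23 to x -15, z 175 mm (hold it there to hang it, e.g. at z 64 mm, x 7 mm). Starts upright in the holder with the holder's axes. Hung with its +x to the far side, its lower curl opens to the robot; once let go it may swivel on the rail.
- hook_eye (a point): Where the rail's axis lies in the upper curl when hung: (0, 0, 184 mm) in the hook, whose axes it has. The upper curl is a half round of 11 mm inner radius about (0, 0, 179 mm), crown at z 198 mm; it opens downward, its free tip at x +15 mm ending at z 173 mm.
- hook_cup (a point): Where the caddy's bar lies in the lower curl when hung: (0, 0, 11 mm) in the hook, whose axes it has. The lower curl is a flat-bottomed U opening upward, 22 mm wide inside, inner floor at z 8 mm; its free tip is at x -15 mm and rises to z 27 mm.
- caddy: Loose vial caddy, 0.11 to 0.2 kg: open aluminium box 64 x 64 mm, 50 mm high. Origin: centre of its underside. A rigid 6 mm wire bail in its yz plane: legs at y +-30 mm and a straight bar along y, 95 mm up. On its -x side an upright finger tab, 10 mm thick (y), x -31 to -76, z 20 to 50 mm. Starts on the bench, tab roughly towards the robot. Hanging, it may tip a few degrees.
- caddy_bar (a point): Middle of the bail bar's axis, (0, 0, 95 mm) in the caddy; y along the bar.
- caddy_tab (a point): Grip point in the finger tab, (-60, 0, 35 mm) in the caddy.
- jar_a: Squat glass jar, blue cap, 40 mm across, 46 mm high, beside the caddy on its +y side, 20 to 45 mm clear of its wall; origin under its centre. Leave it.
- jar_b: The same kind of jar, beside the caddy on its -y side. Leave it.
- bottle_a: Tall glass bottle, blue cap, 60 mm across, 125 mm high, beyond the +y end of the rail; origin under its centre. Leave it.
- bottle_b: The same kind of bottle, beyond the -y end. Leave it.

How it is judged:
By the outcome, as a careful person would: the job done as asked, in the order asked, and still so for the second after the job is handed in, with the robot touching nothing.
It also fails if it takes over 72 s, if anything falls off the work surface, if the arm or the gripper's body presses on something with over 40 N, if the wrist force passes 120 N, or if a joint passes its speed limit or range.

### The arm

A 6-joint arm with a two-finger parallel gripper is mounted at the origin on the work surface. World frame = base frame: x ahead of the robot, y to its left, z up, the work surface at z = 0. Lengths are in mm, angles in rad, forces in N, time in s.
With the tool pointing down it reaches from about 300 to 775 mm from the base axis. Payload 14.6 kg.
Tool frame: the origin (TCP) lies where the fingers leave the gripper's body, on its centre line; the fingertips stand 97 mm ahead of it and the grasp point (between the pads) lies ahead of it (grip_depth is the z of the grasp point in the tool frame, in mm); z points along the fingers, y is the line along which they close (so a half turn about z gives the same grasp; the last joint's range is limited). The gripper opens to 94 mm and grips with 3 to 60 N. Pads are 16 mm wide; open, the fingers measure 119 mm over their backs; the gripper's body (75 mm by 177 mm) begins 78 mm behind the grasp point.
Start: joints at [-1.222, 0.3, 1.521, -0, 1.321, -0.067], TCP at [222.149, -503.13, 302.646] pointing down, gripper open.
Joint ranges: [-3.03, 3.03], [-0.79, 2.21], [0.23, 2.52], [-1.04, 4.18], [0, 3.07], [-2.55, 2.55]. Speed limits (rad/s): [2.22, 2.22, 2.57, 3.14, 3.14, 3.14].

### API

Orientations are given as [roll, pitch, yaw] about the fixed x, y, z axes, in that order (R = Rz(yaw) Ry(pitch) Rx(roll)).
In Python, from cell import read_state, camera, sign_off, regions_of, spot_point, grip_depth gives the robot as it stands. The module is installed in compiled form; this text tells all that it offers.
- The arm moves only by the tool send_rows, never from a script. Its argument "series" is a list of rows, each a list of 3 entries, a list of its own where there are three numbers: the shift along the world's x, y, z in mm, then the turn about the world's z in degrees, then the closure, from -1 (fully open) to 1 (shut), so that 0 is half open. A call has 1 to 12 rows; each row shifts and turns the commanded pose from where the row before left it; what a row does not reach is not made up. A row lasts 1/10 s, in which the tool goes at most 50 mm and 8.59 degrees, less where a joint would pass 70% of its speed; a pose out of reach is approached as far as the arm can. A call is refused whole if a number of a shift passes 50 or a number of a turn 8.59, either way. A call with a gripper value outside its range is refused whole. The fingers move at their own pace and stop on an object; "squeeze" is the grip in N (left out, the last holds). Time passes only in rows, so rows that do not move let the fingers close. It gives the time, the measured TCP pose, the force, the opening and the grip force at its end, in the units of the state.
- read_state(): the state, without advancing time (a new reading comes with each control period).
- camera(name): name is "scene" or "top" or "wrist"; returns a dict with "color" (480x640x3 uint8, blue, green, red), "fx", "fy", "cx", "cy" (pixels), "dist" ([k1, k2, p1, p2, k3] as OpenCV has them; the pictures are not rectified), "camera_from_world" (4x4, takes a point from world to camera coordinates). Camera axes: x right, y down, z forward; pixel columns grow to the right and rows downward; lengths in mm; the calibration is good to about 2 mm. A picture is of the moment at which its call begins. There is no depth.
- sign_off(): hands the job in; it is judged then, once.
Trained networks look in a picture, given as the dict that the camera call returned (one of the last four; its "shot" number tells which), for a name from the list of things; names that differ only in an ending like _2 or _b are one class to them, and where a whole thing is asked for, a point or a joint stands for the part that bears it (a point fixed in the world has none). Each returns a list of dicts, best first, with "confidence" (0 to 1); they miss things now and then, are a little off and sometimes report something else, mostly with a low value. They report only what shows in the picture. A call takes as long as a camera call.
- regions_of(thing, picture): "mask" (480x640 bool, what is visible of it).
- spot_point(thing, picture): "point" ([x, y, z] in mm, in the coordinates of the camera as it stood for that picture, good to about 4 mm: a listed point, or the origin of a listed thing).
The state is a dict: "clock": time; "joints": joint angles; "qd": joint speeds; "effort": joint torques, N m; "eef_pos": TCP position; "eef_rot": TCP orientation; "wrist_force": force on the tool from outside, world axes, zero at the start; "moment": the same for the moment, N m; "finger_gap": finger opening in mm; "finger_force": force on a finger pad.
Only numpy, scipy, OpenCV 4.12 (cv2) and the standard library are available. Lean on these libraries where they do the work, as an engineer would, in place of code of your own. Each camera call takes 0.05 s, during which the arm holds its last target. There are 200 camera calls.

## Working session

There is one attempt and no reset: what is moved stays moved. The work goes in short steps, Python scripts to look and compute and a tool call to move; the robot and the scene stay as the last step left them, time stands still between calls to the robot, and variables do not carry over. Pictures are saved under pics/ and viewed, at most 10 in all, crops included, and the job is handed in when it is done.

Besides the shell and the picture viewer there is one more tool, called after ">>>" as a command line: name --argument value ..., lists and objects as JSON in quotes. send_rows: Moves the arm, as the interface text tells. Its arguments: {"type":"object","properties":{"series":{"type":"array"},"squeeze":{"type":"number"}},"required":["series"]}

```bash
mkdir -p pics; cat > h.py <<'E'
import numpy as np, cv2
from cell import *
from scipy.spatial.transform import Rotation as R
def w(p,c):
    T=np.linalg.inv(c["camera_from_world"]); return T[:3,:3]@np.array(p)+T[:3,3]
def px(P,c):
    T=np.array(c["camera_from_world"]); K=np.array([[c["fx"],0,c["cx"]],[0,c["fy"],c["cy"]],[0,0,1.]])
    return cv2.projectPoints(np.array(P,float).reshape(-1,1,3),cv2.Rodrigues(T[:3,:3])[0],T[:3,3],K,np.array(c["dist"],float))[0].reshape(-1,2)
def find(names,cams):
    for cn in cams:
        c=camera(cn); cv2.imwrite(f"pics/{cn}_{c['shot']}.png",c["color"]); print(cn,c["shot"])
        for n in names:
            print("  ",n,[(np.round(w(d["point"],c),0).tolist(),round(d["confidence"],2)) for d in spot_point(n,c)[:3]])
E
python3 - <<'E'
from h import *
print(grip_depth, {k:np.round(v,3).tolist() for k,v in read_state().items()})
find("rack rail_mid shelf_edge clamp holder stand hook hook_eye hook_cup caddy caddy_bar caddy_tab jar_a bottle_a".split(),["scene","top"])
E
```

```text
78.39999999999999 {'clock': 0.0, 'joints': [-1.222, 0.3, 1.522, -0.0, 1.321, -0.067], 'qd': [0.002, 0.0, -0.001, -0.001, -0.001, 0.0], 'effort': [0.002, -53.181, -35.274, 0.071, 0.024, -0.0], 'eef_pos': [222.095, -502.987, 302.094], 'eef_rot': [-3.14, -0.0, 0.416], 'wrist_force': [0.293, -0.612, -0.174], 'moment': [-0.021, 0.017, -0.022], 'finger_force': 0.0, 'finger_gap': 94.302}
scene 1
   rack []
   rail_mid []
   shelf_edge [([565.0, -55.0, 373.0], 0.63), ([484.0, -59.0, 0.0], 0.3)]
   clamp []
   holder []
   stand [([427.0, -278.0, -2.0], 0.78)]
   hook []
   hook_eye []
   hook_cup []
   caddy [([478.0, -57.0, 1.0], 0.88)]
   caddy_bar [([480.0, -59.0, 98.0], 0.92)]
   caddy_tab [([421.0, -70.0, 34.0], 0.68)]
   jar_a []
   bottle_a []
top 2
   rack []
   rail_mid [([427.0, -280.0, -1.0], 0.21)]
   shelf_edge [([571.0, -55.0, 376.0], 0.69)]
   clamp []
   holder [([408.0, 263.0, -1.0], 0.65)]
   stand [([427.0, -281.0, -4.0], 0.81), ([481.0, -58.0, 92.0], 0.52)]
   hook [([407.0, 265.0, 6.0], 0.63)]
   hook_eye [([413.0, 261.0, 192.0], 0.41)]
   hook_cup []
   caddy [([476.0, -60.0, 1.0], 0.65)]
   caddy_bar [([483.0, -58.0, 92.0], 0.97), ([560.0, 286.0, -3.0], 0.25)]
   caddy_tab [([423.0, -72.0, 37.0], 0.96)]
   jar_a [([479.0, 30.0, 1.0], 0.69), ([523.0, -133.0, -2.0], 0.68)]
   bottle_a [([561.0, 286.0, 1.0], 0.91), ([569.0, -327.0, 3.0], 0.61)]
```

View pics/scene_1.png

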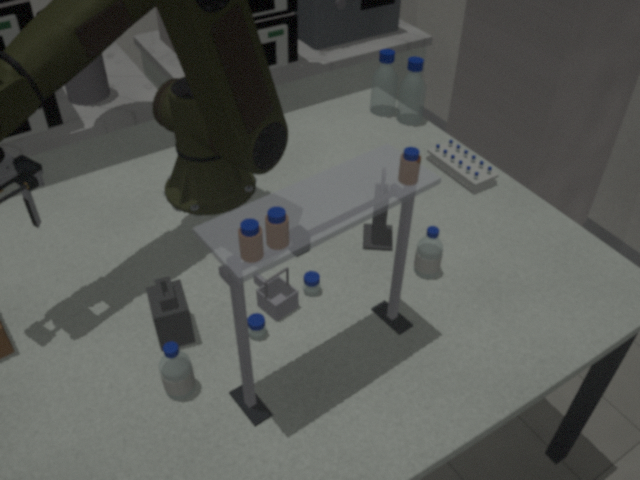

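View pics/top_2.png

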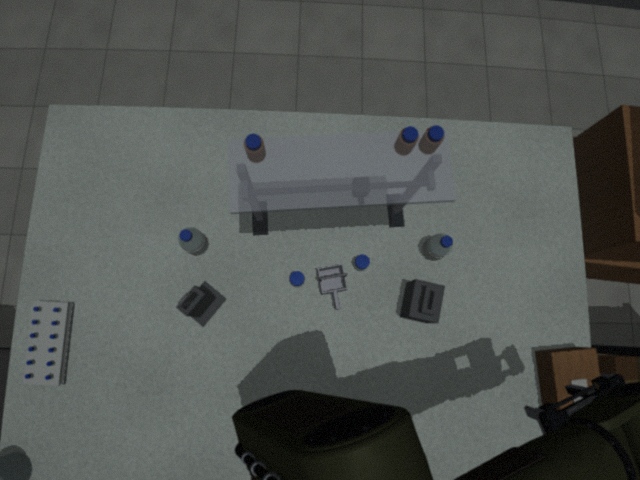

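```bash
python3 - <<'E'
from h import *
im=cv2.imread("pics/top_2.png")
a=cv2.resize(im[265:335,170:240],(400,400),interpolation=cv2.INTER_CUBIC)
b=cv2.resize(im[265:335,390:460],(400,400),interpolation=cv2.INTER_CUBIC)
r=cv2.resize(im[160:220,225:460],(800,204),interpolation=cv2.INTER_CUBIC)
o=np.vstack([np.hstack([a,b])[:390],r]); o=cv2.convertScaleAbs(o,alpha=1.8)
cv2.imwrite("pics/c1.png",o)
E
```

```text
(no output)
```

View pics/c1.png

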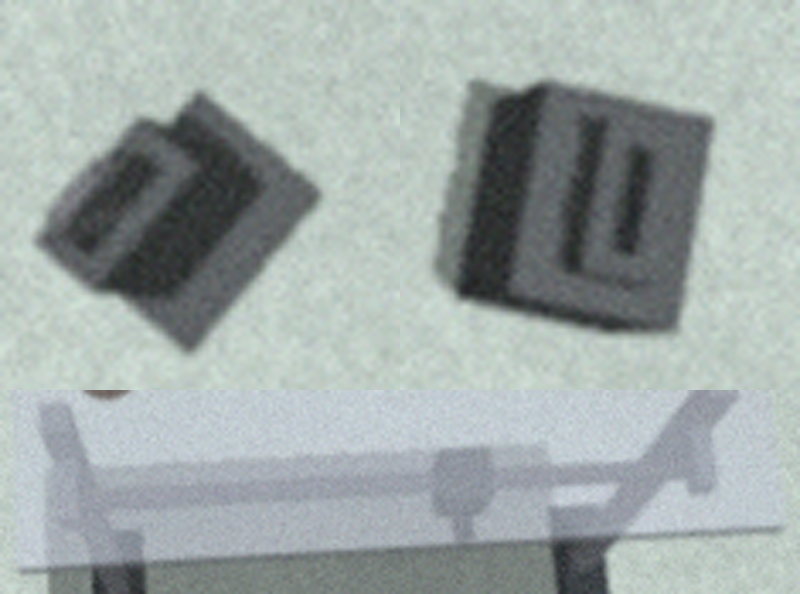

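>>> send_rows --series '[[[0,0,30],0,-1],[[0,0,30],0,-1]]'

```text
clock: 1.7
eef_pos: [222.1, -503.0, 363.0]
eef_rot: [-3.14, -0.0, 0.416]
wrist_force: [0.3, 0.2, 0.2]
finger_gap: 94.4
finger_force: 0.0
```

>>> send_rows --series '[[[18,-41,0],0,-1],[[18,-41,0],0,-1],[[18,-41,0],0,-1],[[18,-41,0],0,-1],[[18,-41,0],0,-1],[[18,-41,0],0,-1],[[18,-41,0],0,-1],[[18,-41,0],0,-1],[[18,-41,0],0,-1],[[18,-41,0],0,-1]]'

```text
clock: 2.7
eef_pos: [335.5, -762.4, 322.4]
eef_rot: [3.054, 0.0, 0.416]
wrist_force: [0.4, -0.4, -0.4]
finger_gap: 94.1
finger_force: 0.0
```

```bash
python3 - <<'E'
from h import *
print({k:np.round(v,3).tolist() for k,v in read_state().items()})
E
```

```text
{'clock': 2.7, 'joints': [-1.201, 1.078, 0.238, 0.004, 1.738, -0.045], 'qd': [-0.001, 0.13, 0.004, 0.012, -0.395, 0.003], 'effort': [-0.043, -89.443, -36.664, 0.057, 0.637, 0.001], 'eef_pos': [335.508, -762.424, 322.422], 'eef_rot': [3.054, 0.0, 0.416], 'wrist_force': [0.416, -0.408, -0.437], 'moment': [0.014, 0.016, -0.006], 'finger_force': 0.0, 'finger_gap': 94.061}
```

>>> send_rows --series '[[[0,0,0],0,-1],[[0,0,0],0,-1],[[0,0,0],0,-1]]'

```text
clock: 3.0
eef_pos: [335.2, -761.7, 324.7]
eef_rot: [3.056, 0.0, 0.416]
wrist_force: [0.3, 0.9, -0.5]
finger_gap: 94.0
finger_force: 0.0
```

>>> send_rows --series '[[[18,-41,0],0,-1],[[18,-41,0],0,-1],[[18,-41,0],0,-1],[[18,-41,0],0,-1],[[18,-41,0],0,-1],[[18,-41,0],0,-1]]'

```text
clock: 3.6
eef_pos: [353.5, -803.7, 262.1]
eef_rot: [2.902, 0.0, 0.416]
wrist_force: [-0.1, -1.3, -0.3]
finger_gap: 93.7
finger_force: 0.0
```

>>> send_rows --series '[[[-18,41,0],0,-1],[[-18,41,0],0,-1],[[0,0,0],0,-1]]'

```text
clock: 3.9
eef_pos: [335.6, -763.4, 261.9]
eef_rot: [2.91, 0.0, 0.416]
wrist_force: [0.2, -0.1, 0.9]
finger_gap: 93.7
finger_force: 0.0
```

>>> send_rows --series '[[[-18,41,20],0,-1],[[-18,41,20],0,-1],[[-18,41,20],0,-1],[[-18,41,10],0,-1],[[-18,41,10],0,-1],[[-18,41,10],0,-1],[[-18,41,10],0,-1],[[-18,41,10],0,-1],[[-18,41,0],0,-1],[[-18,41,0],0,-1],[[-18,41,0],0,-1],[[-18,41,0],0,-1]]'

```text
clock: 5.1
eef_pos: [124.1, -282.1, 371.4]
eef_rot: [2.901, 0.001, 0.416]
wrist_force: [-0.2, -0.0, 0.9]
finger_gap: 94.1
finger_force: 0.0
```

>>> send_rows --series '[[[-13,30,0],0,-1],[[-13,30,0],0,-1],[[-13,30,0],0,-1]]'

```text
clock: 5.4
eef_pos: [85.2, -192.2, 371.6]
eef_rot: [2.901, 0.001, 0.416]
wrist_force: [-1.6, -0.4, 0.7]
finger_gap: 93.9
finger_force: 0.0
```

```bash
python3 - <<'E'
from h import *
print({k:np.round(v,3).tolist() for k,v in read_state().items()})
from h import *
im=cv2.imread("pics/top_2.png")
c=camera("top")
def pl(u,v,z):
    K=np.array([[c["fx"],0,c["cx"]],[0,c["fy"],c["cy"]],[0,0,1.]])
    p=cv2.undistortPoints(np.array([[[u,v]]],float),K,np.array(c["dist"],float))[0,0]
    T=np.linalg.inv(c["camera_from_world"]); d=T[:3,:3]@[p[0],p[1],1]; o=T[:3,3]
    return (o+d*(z-o[2])/d[2]).round(1)
A=lambda x,y:(170+x*70/400,265+y*70/400); B=lambda x,y:(390+(x-400)*70/400,265+y*70/400)
r=lambda x,y:(225+x*235/800,160+(y-390)*60/204)
print("holder slot",pl(*A(92,235),143),pl(*A(148,168),143),"base",pl(*A(200,95),8),pl(*A(318,192),8),pl(*A(190,350),8))
print("holder top corners",pl(*A(42,240),143),pl(*A(148,122),143),pl(*A(195,160),143),pl(*A(97,288),143))
print("stand slot",pl(*B(638,148),128),pl(*B(625,250),128),"blk",pl(*B(548,85),100),pl(*B(712,118),100),pl(*B(678,328),100),pl(*B(512,293),100))
print("rail",pl(*r(110,495),320),pl(*r(420,483),320),pl(*r(630,473),320),"clamp",pl(*r(463,482),320),"screw tip",pl(*r(462,540),320))
print("shelf front",pl(*r(18,570),375),pl(*r(785,528),375))
E
```

```text
{'clock': 5.4, 'joints': [-1.37, -0.735, 2.206, 0.05, 1.436, -0.217], 'qd': [-0.348, -1.038, 0.409, 0.074, 0.635, -0.319], 'effort': [2.983, 11.865, -38.423, 0.077, -2.107, 0.827], 'eef_pos': [85.212, -192.155, 371.582], 'eef_rot': [2.901, 0.001, 0.416], 'wrist_force': [-1.612, -0.383, 0.69], 'moment': [0.08, 0.088, -0.011], 'finger_force': 0.0, 'finger_gap': 93.888}
holder slot [396.6 269.2 143. ] [423.1 249.5 143. ] base [464.6 260.9   8. ] [423.6 205.9   8. ] [353.  257.4   8. ]
holder top corners [394.  288.4 143. ] [440.9 250.8 143. ] [426.8 231.5 143. ] [376.4 265.7 143. ]
stand slot [ 448.2 -284.2  128. ] [ 407.2 -278.1  128. ] blk [ 475.7 -255.1  100. ] [ 463.9 -324.3  100. ] [ 377.2 -308.   100. ] [ 389.9 -239.   100. ]
rail [612.1 106.2 320. ] [626. -68. 320.] [ 637.1 -188.5  320. ] clamp [627.6 -92.4 320. ] screw tip [593.4 -92.1 320. ]
shelf front [552.8 145.3 375. ] [ 591.2 -257.9  375. ]
```

>>> send_rows --series '[[[-10,30,0],0,-1],[[-10,30,0],0,-1],[[-10,30,0],0,-1]]'

```text
clock: 5.75
eef_pos: [87.0, -163.6, 375.3]
eef_rot: [2.947, 0.004, 0.414]
wrist_force: [0.5, -0.8, 0.4]
finger_gap: 93.9
finger_force: 0.0
```

```bash
python3 - <<'E'
from h import *
print({k:np.round(v,3).tolist() for k,v in read_state().items()})
E
```

```text
{'clock': 5.75, 'joints': [-1.305, -0.789, 2.212, 0.025, 1.526, -0.148], 'qd': [0.398, -0.004, -0.056, -0.124, 0.213, 0.391], 'effort': [-3.848, 5.397, -37.179, 0.409, -0.887, -0.977], 'eef_pos': [86.96, -163.638, 375.313], 'eef_rot': [2.947, 0.004, 0.414], 'wrist_force': [0.496, -0.846, 0.401], 'moment': [0.074, 0.04, -0.009], 'finger_force': 0.0, 'finger_gap': 93.852}
```

>>> send_rows --series '[[[-16,30,0],0,-1],[[-16,30,0],0,-1],[[-16,30,0],0,-1],[[-16,30,0],0,-1],[[-16,30,0],0,-1]]'

```text
clock: 6.25
eef_pos: [83.8, -143.9, 384.6]
eef_rot: [3.051, 0.015, 0.413]
wrist_force: [0.4, -0.6, 0.4]
finger_gap: 94.1
finger_force: 0.0
```

```bash
python3 - <<'E'
from h import *
print({k:np.round(v,3).tolist() for k,v in read_state().items() if k in("joints","eef_pos","eef_rot")})
E
```

```text
{'joints': [-1.259, -0.789, 2.186, -0.006, 1.653, -0.103], 'eef_pos': [83.829, -143.937, 384.636], 'eef_rot': [3.051, 0.015, 0.413]}
```

>>> send_rows --series '[[[-15,30,0],0,-1],[[-15,30,0],0,-1],[[-15,30,0],0,-1],[[-15,30,0],0,-1]]'

```text
clock: 6.65
eef_pos: [94.4, -117.9, 395.5]
eef_rot: [3.127, 0.033, 0.412]
wrist_force: [-0.1, 0.9, 0.3]
finger_gap: 93.8
finger_force: 0.0
```

```bash
python3 - <<'E'
from h import *
print({k:np.round(v,3).tolist() for k,v in read_state().items() if k in("joints","eef_pos","eef_rot")})
E
```

```text
{'joints': [-1.101, -0.789, 2.16, -0.034, 1.758, 0.051], 'eef_pos': [94.419, -117.933, 395.515], 'eef_rot': [3.127, 0.033, 0.412]}
```

```bash
cat > kin.py <<'E'
import numpy as np
from scipy.spatial.transform import Rotation as R
from scipy.optimize import least_squares
LO=np.array([-3.03,-.79,.23,-1.04,0,-2.55]);HI=np.array([3.03,2.21,2.52,4.18,3.07,2.55])
D=[([-1.222,.3,1.522,0,1.321,-.067],[222.095,-502.987,302.094],[-3.14,0,.416]),
([-1.201,1.078,.238,.004,1.738,-.045],[335.508,-762.424,322.422],[3.054,0,.416]),
([-1.37,-.735,2.206,.05,1.436,-.217],[85.212,-192.155,371.582],[2.901,.001,.416]),
([-1.305,-.789,2.212,.025,1.526,-.148],[86.96,-163.638,375.313],[2.947,.004,.414]),
([-1.259,-.789,2.186,-.006,1.653,-.103],[83.829,-143.937,384.636],[3.051,.015,.413]),
([-1.101,-.789,2.16,-.034,1.758,.051],[94.419,-117.933,395.515],[3.127,.033,.412])]
def fk(q,p):
    r0,a2,a3,e,L,H,lat,s4=p
    A=R.from_euler('z',q[0]); P=A.apply([r0,lat,H])
    B=A*R.from_euler('y',q[1]); P=P+B.apply([0,0,a2])
    C=B*R.from_euler('y',q[2]); P=P+C.apply([e,0,a3])
    E=C*R.from_euler('z',s4*q[3])*R.from_euler('y',q[4]); P=P+E.apply([0,0,L])
    return P,E*R.from_euler('z',q[5])*R.from_euler('z',OFF)
OFF=np.pi/2
def fit():
    best=None
    for s in(1.,-1.):
        def f(p):
            o=[]
            for q,x,e in D:
                P,O=fk(q,list(p)+[s]); o+=list(P-x)+list(200*(O.inv()*R.from_euler('xyz',e)).as_rotvec())
            return o
        r=least_squares(f,[0,400,350,0,200,200,37]); 
        if best is None or r.cost<best[0]: best=(r.cost,list(r.x)+[s],np.abs(r.fun).max(),r.fun)
    return best
def ik(P,O,p,q0=None,n=40,seed=0):
    rng=np.random.default_rng(seed); out=[]
    for i in range(n):
        s=q0 if (q0 is not None and i==0) else rng.uniform(LO,HI)
        r=least_squares(lambda q:np.r_[(fk(q,p)[0]-P),200*(O.inv()*fk(q,p)[1]).as_rotvec()],np.clip(s,LO+1e-3,HI-1e-3),bounds=(LO,HI))
        if r.cost<1 and not any(np.abs(r.x-o).max()<.05 for o in out): out.append(r.x)
    return out
E
python3 - <<'E'
from kin import *
b=fit(); print(b[0],np.round(b[1],1),b[2]); print(np.round(np.reshape(b[3],(-1,6)),1))
E
```

```text
0.11529581907490227 [-2.000e-01  4.241e+02  4.478e+02  4.040e+01  1.733e+02  2.206e+02
  3.660e+01  1.000e+00] 0.19857900288451447
[[-0.2 -0.1  0.   0.  -0.  -0. ]
 [ 0.1  0.   0.   0.   0.  -0.1]
 [ 0.   0.1 -0.2 -0.2  0.1  0.2]
 [ 0.1 -0.1  0.1 -0.1 -0.1  0.1]
 [-0.   0.  -0.1 -0.   0.1  0.1]
 [ 0.   0.   0.1 -0.  -0.1  0. ]]
```

```bash
cat >> kin.py <<'E'
PAR=fit()[1]
def pose(g,al,th,flip=0):
    O=R.from_euler('z',np.radians(al))*R.from_euler('y',-np.radians(th))*R.from_euler('x',np.pi)*R.from_euler('z',np.pi*flip)
    return np.array(g,float)-78.4*O.as_matrix()[:,2],O
E
python3 - <<'E'
from kin import *
az=lambda a:np.array([np.cos(np.radians(a)),np.sin(np.radians(a)),0])
h=np.array([409.5,259.3,0])
rail=np.array([619.2,23.7,320])
T={"hold-36":(h+az(-36.5)*-11+[0,0,160],-36.5),"up":(h+az(-36.5)*-11+[0,0,300],-36.5),
"hold143":(h+az(143.5)*-11+[0,0,160],143.5),
"rail":(rail+az(5.2)*-11+[0,0,-32],5.2),"stand":(np.array([427,-281,225.]),-9.7),"standrev":(np.array([427,-281,225.]),170.3),"caddy":(np.array([422,-71,35.]),12.6),"cadhang":(np.array([560,20,90.]),5.2)}
for k,(g,a) in T.items():
    for th in (45,65,75):
        for f in (0,1):
            P,O=pose(g,a,th,f); s=ik(P,O,PAR,n=12)
            print(k,th,f,[np.round(x,2).tolist() for x in s])
E
```

```text
hold-36 45 0 []
hold-36 45 1 [[0.88, 0.26, 1.93, -0.9, 1.12, 0.44]]
hold-36 65 0 []
hold-36 65 1 []
hold-36 75 0 []
hold-36 75 1 []
up 45 0 []
up 45 1 [[0.88, 0.08, 1.78, -0.81, 1.33, 0.17]]
up 65 0 []
up 65 1 []
up 75 0 []
up 75 1 []
hold143 45 0 [[0.19, 0.51, 1.57, 0.55, 1.64, -0.87]]
hold143 45 1 [[0.19, 0.51, 1.57, 0.55, 1.64, 2.27]]
hold143 65 0 [[0.13, 0.67, 1.49, 0.72, 1.88, -0.92]]
hold143 65 1 [[0.13, 0.67, 1.49, 0.72, 1.88, 2.22]]
hold143 75 0 [[0.12, 0.76, 1.47, 0.81, 1.99, -0.94]]
hold143 75 1 [[0.12, 0.76, 1.47, 0.81, 1.99, 2.21]]
rail 45 0 [[-0.07, 0.04, 1.85, 0.24, 0.49, 1.24]]
rail 45 1 [[-0.07, 0.04, 1.85, 0.24, 0.49, -1.9]]
rail 65 0 [[-0.09, 0.01, 2.06, 1.91, 0.17, -0.42]]
rail 65 1 []
rail 75 0 [[-0.1, 0.05, 2.13, 2.65, 0.39, -1.16]]
rail 75 1 [[-0.1, 0.05, 2.13, 2.65, 0.39, 1.99]]
stand 45 0 [[-0.89, -0.06, 2.11, 0.88, 0.65, 0.25]]
stand 45 1 []
stand 65 0 [[-0.99, -0.02, 2.27, 1.66, 0.73, -0.55]]
stand 65 1 []
stand 75 0 [[-1.03, 0.06, 2.33, 1.94, 0.9, -0.85]]
stand 75 1 [[-1.03, 0.06, 2.33, 1.94, 0.9, 2.29]]
standrev 45 0 [[-0.53, 0.65, 1.19, -0.28, 2.04, -1.96
[... 163 characters left out ...]
.13]]
standrev 75 0 [[-0.5, 0.9, 1.02, -0.51, 2.45, -2.07]]
standrev 75 1 [[-0.5, 0.9, 1.02, -0.51, 2.45, 1.08]]
caddy 45 0 [[-0.55, 0.25, 2.43, 1.84, 0.54, -0.92]]
caddy 45 1 [[-0.55, 0.25, 2.43, 1.84, 0.54, 2.23]]
caddy 65 0 [[-0.7, 0.51, 2.49, 2.16, 1.05, -1.44]]
caddy 65 1 [[-0.7, 0.51, 2.49, 2.16, 1.05, 1.7]]
caddy 75 0 [[-0.76, 0.69, 2.47, 2.17, 1.32, -1.59]]
caddy 75 1 [[-0.76, 0.69, 2.47, 2.17, 1.32, 1.55]]
cadhang 45 0 [[-0.09, 0.27, 2.14, 1.95, 0.13, -0.51]]
cadhang 45 1 []
cadhang 65 0 [[-0.11, 0.39, 2.27, 2.84, 0.67, -1.42]]
cadhang 65 1 [[-0.11, 0.39, 2.27, 2.84, 0.67, 1.72]]
cadhang 75 0 [[-0.12, 0.51, 2.3, 2.89, 0.98, -1.49]]
cadhang 75 1 [[-0.12, 0.51, 2.3, 2.89, 0.98, 1.65]]
```

>>> send_rows --series '[[[40,10,0],8.5,-1],[[40,10,0],8.5,-1],[[40,10,0],8.5,-1],[[40,10,0],8.5,-1],[[40,10,0],8.5,-1],[[40,20,0],8.5,-1],[[10,40,0],8.5,-1],[[10,40,0],8.5,-1],[[10,40,0],8.5,-1],[[10,40,0],8.5,-1],[[10,40,0],8.5,-1]]'

```text
clock: 7.75
eef_pos: [354.5, 143.7, 395.8]
eef_rot: [3.126, 0.032, 1.944]
wrist_force: [0.6, -0.6, -1.2]
finger_gap: 93.8
finger_force: 0.0
```

>>> send_rows --series '[[[10,40,0],8.5,-1],[[0,40,0],8.5,-1],[[0,20,0],8.5,-1],[[0,0,0],0,-1]]'

```text
clock: 8.15
eef_pos: [364.3, 243.5, 395.2]
eef_rot: [3.127, 0.032, 2.388]
wrist_force: [0.8, 0.4, 1.1]
finger_gap: 93.8
finger_force: 0.0
```

```bash
python3 - <<'E'
from h import *
print({k:np.round(v,3).tolist() for k,v in read_state().items() if k in("clock","joints","eef_pos","eef_rot")})
find(["holder","hook","hook_eye"],["wrist"])
E
ls pics
```

```text
{'clock': 8.15, 'joints': [0.516, -0.023, 1.674, -0.026, 1.467, -0.3], 'eef_pos': [364.275, 243.462, 395.228], 'eef_rot': [3.127, 0.032, 2.388]}
wrist 4
   holder [([411.0, 262.0, -0.0], 0.88)]
   hook []
   hook_eye [([414.0, 264.0, 190.0], 0.65)]
c1.png
scene_1.png
top_2.png
wrist_4.png
```

View pics/wrist_4.png

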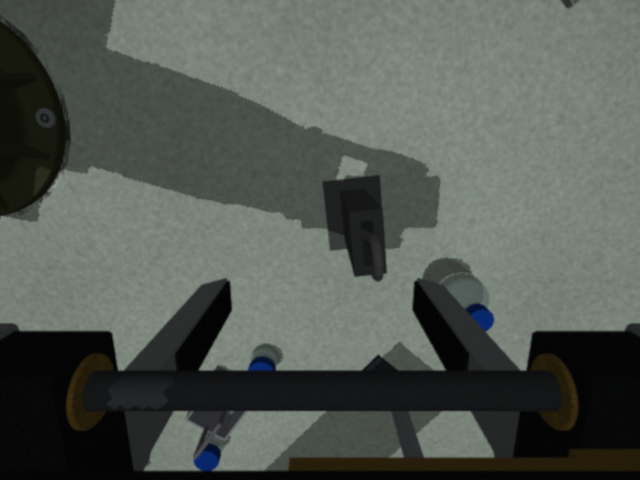

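```bash
python3 - <<'E'
from h import *
im=cv2.imread("pics/wrist_4.png")[165:295,300:410]
o=cv2.convertScaleAbs(cv2.resize(im,None,fx=4.5,fy=4.5,interpolation=cv2.INTER_CUBIC),alpha=2.2)
c=camera("wrist")
S=[(x,z) for x,z in [(-8,139),(-15,175)]]+[(15*np.cos(a),179+15*np.sin(a)) for a in np.linspace(np.pi,0,9)]+[(15,173)]
out=[]
for al in(-36.5,143.5):
    i=o.copy(); a=np.radians(al)
    P=[(410+x*np.cos(a),260+x*np.sin(a),8+z) for x,z in S]
    q=((px(P,c)-[300,165])*4.5).astype(int); cv2.polylines(i,[q],False,(0,0,255) if al<0 else (0,255,0),1); out.append(i)
cv2.imwrite("pics/c2.png",np.hstack(out)[:,:800]); print(out[0].shape)
E
```

```text
(585, 495, 3)
```

View pics/c2.png

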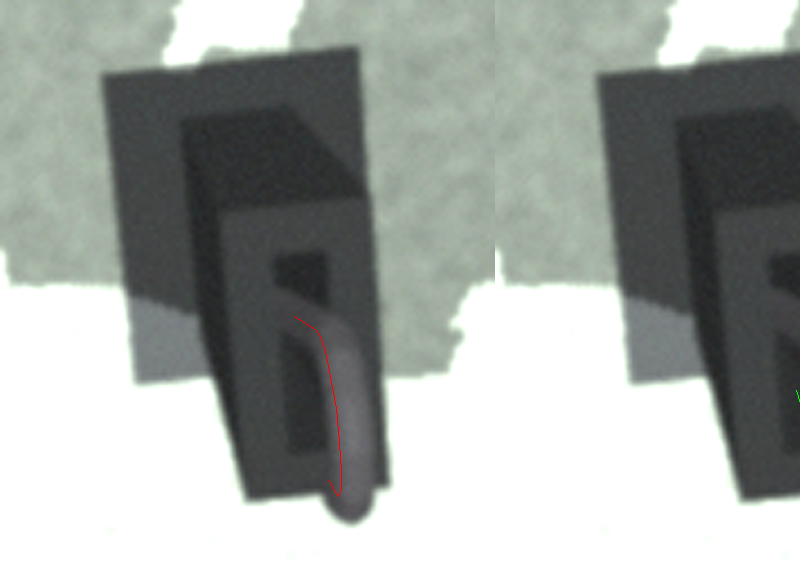

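```bash
cat >> h.py <<'E'
def pl(u,v,z,c):
    K=np.array([[c["fx"],0,c["cx"]],[0,c["fy"],c["cy"]],[0,0,1.]])
    p=cv2.undistortPoints(np.array([[[u,v]]],float),K,np.array(c["dist"],float))[0,0]
    T=np.linalg.inv(c["camera_from_world"]); d=T[:3,:3]@[p[0],p[1],1]; o=T[:3,3]
    return (o+d*(z-o[2])/d[2]).round(1)
E
python3 - <<'E'
from h import *
from scipy.optimize import least_squares
c=camera("wrist"); f=lambda x,y:(300+x/4.5,165+y/4.5)
for n,z,L in [("slot",143,[(275,253),(327,253),(330,450),(287,455)]),("top",143,[(220,210),(370,198),(387,487),(247,500)]),("rodtip",190,[(352,480)])]:
    P=np.array([pl(*f(*p),z,c) for p in L]); print(n,P.tolist(),P.mean(0))
E
```

```text
slot [[392.1, 270.4, 143.0], [399.4, 278.1, 143.0], [431.8, 250.3, 143.0], [426.3, 243.0, 143.0]] [412.4  260.45 143.  ]
top [[377.7, 268.3, 143.0], [396.9, 291.9, 143.0], [446.6, 253.5, 143.0], [428.0, 230.1, 143.0]] [412.3  260.95 143.  ]
rodtip [[421.6, 255.3, 190.0]] [421.6 255.3 190. ]
```

>>> send_rows --series '[[[17.5,12.5,0],5.9,-1],[[17.5,12.5,0],0,-1],[[0,0,-40],0,-1],[[0,0,-40],0,-1],[[0,0,-35],0,-1],[[0,0,-25],0,-1],[[0,0,-9],0,-1],[[0,0,0],0,-1]]'

```text
clock: 9.25
eef_pos: [399.9, 265.9, 246.4]
eef_rot: [3.127, 0.032, 2.484]
wrist_force: [0.1, -0.1, 0.2]
finger_gap: 93.8
finger_force: 0.0
```

>>> send_rows --series '[[[0,0,0],0,0],[[0,0,0],0,0.5],[[0,0,0],0,1],[[0,0,0],0,1],[[0,0,0],0,1],[[0,0,0],0,1],[[0,0,0],0,1],[[0,0,0],0,1]]' --squeeze 20

```text
clock: 10.05
eef_pos: [399.8, 266.3, 246.7]
eef_rot: [3.126, 0.032, 2.485]
wrist_force: [-1.2, 1.0, -0.4]
finger_gap: 33.4
finger_force: 0.0
```

>>> send_rows --series '[[[0,0,0],0,1],[[0,0,0],0,1],[[0,0,0],0,1],[[0,0,0],0,1],[[0,0,0],0,1]]' --squeeze 25

```text
clock: 10.55
eef_pos: [400.2, 266.8, 246.9]
eef_rot: [3.123, 0.032, 2.485]
wrist_force: [3.8, 5.1, -2.3]
finger_gap: 7.7
finger_force: 25.0
```

>>> send_rows --series '[[[0.8,1,10],0,1],[[0,0,30],0,1],[[0,0,35],0,1],[[0,0,35],0,1],[[0,0,35],0,1],[[0,0,15],0,1],[[0,0,0],0,1]]'

```text
clock: 11.25
eef_pos: [400.7, 267.4, 408.8]
eef_rot: [3.122, 0.034, 2.485]
wrist_force: [0.7, -0.2, -1.9]
finger_gap: 7.6
finger_force: 25.0
```

```bash
python3 - <<'E'
from h import *
print({k:np.round(v,3).tolist() for k,v in read_state().items() if k in("clock","joints","eef_pos","eef_rot","finger_gap","finger_force","wrist_force")})
find(["hook","hook_eye","hook_cup"],["scene","top"])
E
```

```text
{'clock': 11.25, 'joints': [0.521, 0.071, 1.547, -0.024, 1.492, -0.392], 'eef_pos': [400.722, 267.381, 408.795], 'eef_rot': [3.122, 0.034, 2.485], 'wrist_force': [0.655, -0.179, -1.905], 'finger_force': 24.989, 'finger_gap': 7.583}
scene 7
   hook [([566.0, -323.0, -2.0], 0.25)]
   hook_eye [([409.0, 264.0, 356.0], 0.7)]
   hook_cup []
top 8
   hook [([410.0, 259.0, 164.0], 0.43)]
   hook_eye [([410.0, 260.0, 353.0], 0.44)]
   hook_cup [([415.0, 265.0, 176.0], 0.7), ([412.0, 263.0, 2.0], 0.38), ([425.0, -72.0, 40.0], 0.36)]
```

>>> send_rows --series '[[[1.1,-30,10],2.3,1],[[1.1,-45,10],2.3,1],[[1.1,-45,10],2.3,1],[[1.1,-45,0],2.3,1],[[1.1,-45,0],2.3,1],[[1.1,-45,0],2.3,1],[[1.1,-45,0],2.3,1],[[1.1,-45,0],2.3,1],[[1.1,-45,0],2.3,1],[[1.1,-45,0],2.3,1],[[1.1,-45,0],2.3,1],[[1.1,-35,0],2.3,1]]'

```text
clock: 12.85
eef_pos: [413.4, -250.1, 436.3]
eef_rot: [3.126, 0.032, 2.967]
wrist_force: [0.5, 1.2, -0.4]
finger_gap: 7.5
finger_force: 25.0
```

>>> send_rows --series '[[[0,-28,0],0,1],[[0,0,0],0,1],[[0,0,0],0,1]]'

```text
clock: 13.15
eef_pos: [413.7, -275.9, 436.2]
eef_rot: [3.125, 0.031, 2.966]
wrist_force: [-0.9, 0.2, 0.0]
finger_gap: 7.5
finger_force: 25.0
```

```bash
python3 - <<'E'
from h import *
print({k:np.round(v,3).tolist() for k,v in read_state().items() if k in("clock","joints","eef_pos","eef_rot","finger_gap","finger_force","wrist_force")})
c=camera("wrist"); t=camera("top")
a=cv2.resize(c["color"],(480,360))
p=px([[427,-281,128]],t)[0].astype(int); print(p,px([[427,-281,128],[427,-281,8]],c))
b=cv2.resize(t["color"][p[1]-45:p[1]+45,p[0]-40:p[0]+40],(320,360),interpolation=cv2.INTER_CUBIC)
cv2.imwrite("pics/c3.png",cv2.convertScaleAbs(np.hstack([a,b]),alpha=1.8)); cv2.imwrite("pics/w3.png",c["color"])
E
```

```text
{'clock': 13.15, 'joints': [-0.672, 0.104, 1.451, 0.03, 1.567, -2.067], 'eef_pos': [413.727, -275.863, 436.159], 'eef_rot': [3.125, 0.031, 2.966], 'wrist_force': [-0.889, 0.176, 0.031], 'finger_force': 24.991, 'finger_gap': 7.456}
[430 300] [[313.98485915 223.69150676]
 [314.21108327 203.98176367]]
```

View pics/c3.png

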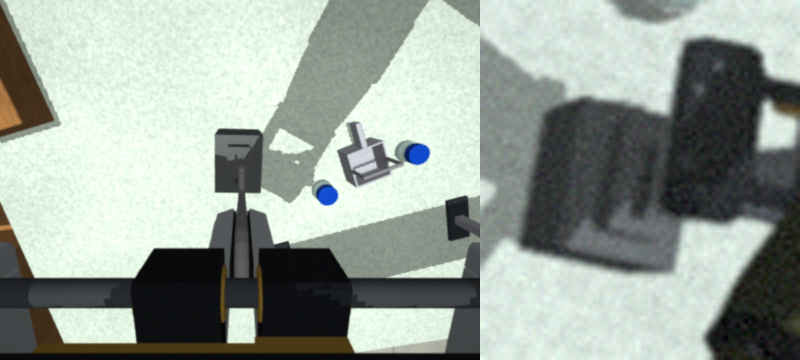

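```bash
python3 - <<'E'
from h import *
im=cv2.imread("pics/w3.png")[165:285,270:370]
cv2.imwrite("pics/c4.png",cv2.convertScaleAbs(cv2.resize(im,(500,600),interpolation=cv2.INTER_CUBIC),alpha=3.2))
E
```

```text
(no output)
```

View pics/c4.png

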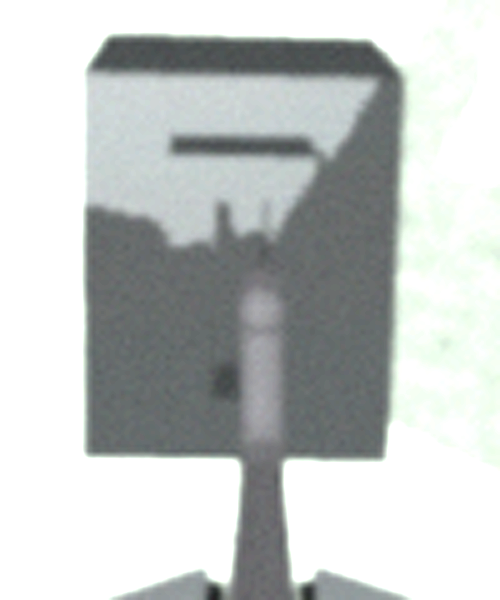

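```bash
python3 - <<'E'
from h import *
c=camera("wrist"); f=lambda x,y:(270+x/5,165+y/5)
P=np.array([pl(*f(*p),100,c) for p in [(90,72),(400,72),(385,458),(88,453)]]); print(P.tolist(),P.mean(0))
for a,b in((0,1),(1,2),(3,2),(0,3)): d=P[b]-P[a]; print(np.linalg.norm(d),np.degrees(np.arctan2(d[1],d[0])))
print("slot",pl(*f(212,362),128,c),pl(*f(212,398),128,c)); print("hook bottom rod",pl(*f(262,300),205,c),pl(*f(262,400),205,c))
for h in ("hook","hook_cup","stand"): print(h,[(w(d["point"],c).round(1),d["confidence"]) for d in spot_point(h,c)[:2]])
s=read_state(); O=R.from_euler('xyz',s["eef_rot"]).as_matrix(); print(np.array(s["eef_pos"])+78.4*O[:,2],np.degrees(s["eef_rot"]))
E
```

```text
[[379.3, -300.9, 100.0], [391.3, -233.1, 100.0], [480.0, -250.3, 100.0], [466.3, -319.0, 100.0]] [ 429.225 -275.825  100.   ]
68.85375806737056 79.96309754603651
90.35225509083877 -10.974145989175115
70.05269445210511 78.72214802627413
88.86287188696976 -11.75250859378857
slot [ 442.2 -284.7  128. ] [ 450.2 -286.2  128. ]
hook bottom rod [ 412.3 -269.9  205. ] [ 430. -273.  205.]
hook [(array([ 426.9, -273.3,  197.5]), 0.81)]
hook_cup [(array([ 422.1, -272. ,  211.8]), 0.78), (array([ 430. , -274.7,   -1.9]), 0.59)]
stand [(array([ 428.4, -281.7,   -0.5]), 0.68)]
[ 416.6642025  -274.22399601  358.61481347] [179.0967477    1.87119353 170.03635839]
```

>>> send_rows --series '[[[0,-4,-20],-0.8,1],[[0,0,-30],0,1],[[0,0,-10],0,1],[[0,0,-3],0,1],[[0,0,0],0,1]]'

```text
clock: 13.95
eef_pos: [414.0, -279.6, 374.5]
eef_rot: [3.126, 0.033, 2.953]
wrist_force: [0.4, -0.2, -1.3]
finger_gap: 7.2
finger_force: 25.0
```

```bash
python3 - <<'E'
from h import *
s=read_state(); print({k:np.round(s[k],3).tolist() for k in("eef_pos","eef_rot","wrist_force")})
c=camera("wrist"); p=px([[428,-279,130]],c)[0].astype(int); print(p)
x0,y0=p[0]-50,p[1]-60; print(x0,y0)
cv2.imwrite("pics/c5.png",cv2.convertScaleAbs(cv2.resize(c["color"][y0:y0+120,x0:x0+100],(500,600),interpolation=cv2.INTER_CUBIC),alpha=3.2))
E
```

```text
{'eef_pos': [413.975, -279.595, 374.527], 'eef_rot': [3.126, 0.033, 2.953], 'wrist_force': [0.417, -0.212, -1.315]}
[320 238]
270 178
```

View pics/c5.png

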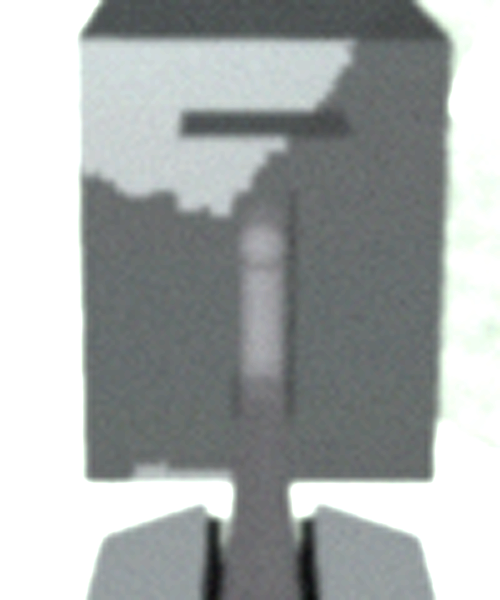

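>>> send_rows --series '[[[0,0.5,-8],0,1],[[0,0,-8],0,1],[[0,0,-8],0,1],[[0,0,-7],0,1],[[0,0,0],0,1]]'

```text
clock: 14.5
eef_pos: [413.7, -279.1, 341.6]
eef_rot: [3.125, 0.031, 2.953]
wrist_force: [1.1, -0.4, -2.3]
finger_gap: 7.9
finger_force: 25.0
```

>>> send_rows --series '[[[0,0,-2],0,1],[[0,0,0],0,1]]'

```text
clock: 14.7
eef_pos: [413.8, -279.2, 340.6]
eef_rot: [3.126, 0.032, 2.953]
wrist_force: [1.9, -0.8, -1.2]
finger_gap: 7.8
finger_force: 25.0
```

>>> send_rows --series '[[[0,0,-1.5],0,1],[[0,0,0],0,1]]'

```text
clock: 14.9
eef_pos: [413.8, -279.2, 339.1]
eef_rot: [3.126, 0.032, 2.953]
wrist_force: [1.1, 0.0, -1.7]
finger_gap: 7.6
finger_force: 25.0
```

>>> send_rows --series '[[[0,0,-0.5],0,1],[[0,0,0],0,-1],[[0,0,0],0,-1],[[0,0,0],0,-1],[[0,0,0],0,-1],[[0,0,0],0,-1],[[0,0,10],0,-1],[[0,0,25],0,-1],[[0,0,30],0,-1],[[0,0,30],0,-1]]'

```text
clock: 15.9
eef_pos: [413.6, -279.0, 435.6]
eef_rot: [3.126, 0.033, 2.953]
wrist_force: [-0.0, -0.5, 0.3]
finger_gap: 76.3
finger_force: 0.0
```

```bash
python3 - <<'E'
from h import *
find(["hook_eye","hook"],["scene","top","wrist"])
E
```

```text
scene 13
   hook_eye [([424.0, -289.0, 286.0], 0.8)]
   hook [([428.0, -273.0, 103.0], 0.68), ([531.0, -139.0, 2.0], 0.37)]
top 14
   hook_eye [([561.0, 287.0, 3.0], 0.54)]
   hook [([477.0, -61.0, 2.0], 0.72), ([426.0, -279.0, 101.0], 0.61), ([524.0, -135.0, -1.0], 0.37)]
wrist 15
   hook_eye [([422.0, -291.0, 283.0], 0.57), ([477.0, 31.0, 3.0], 0.39), ([429.0, -280.0, 3.0], 0.28)]
   hook [([529.0, -128.0, 1.0], 0.39)]
```

>>> send_rows --series '[[[-9,-36,0],-8.5,-1],[[-9,-36,0],-8.5,-1],[[-9,-36,0],-8.5,-1],[[-9,-36,0],-8.5,-1],[[-9,-36,0],-8.5,-1],[[-9,-36,0],-8.5,-1],[[-9,-36,0],-8.5,-1],[[-9,-36,0],-8.5,-1],[[-9,-36,0],-8.5,-1],[[-9,-20,0],-8.5,-1],[[-9,0,0],-8.5,-1],[[0,0,0],-8.5,-1]]'

```text
clock: 17.55
eef_pos: [313.7, -624.1, 432.4]
eef_rot: [3.127, 0.031, 1.165]
wrist_force: [0.5, 0.3, 0.1]
finger_gap: 94.3
finger_force: 0.0
```

>>> send_rows --series '[[[0,0,0],-8.5,-1],[[0,0,0],-8.5,-1],[[0,0,0],-8.5,-1],[[0,0,0],-8.5,-1],[[0,0,0],-8.5,-1],[[0,0,0],-8.5,-1],[[0,0,0],-8.5,-1],[[0,0,0],-8.5,-1],[[0,0,0],-8.5,-1],[[0,0,0],-8.5,-1],[[0,0,0],-8.5,-1],[[0,0,0],-8.5,-1]]'

```text
clock: 18.75
eef_pos: [314.9, -623.3, 432.9]
eef_rot: [3.126, 0.033, -0.614]
wrist_force: [0.2, -0.1, -0.1]
finger_gap: 93.9
finger_force: 0.0
```

```bash
python3 - <<'E'
from h import *
s=read_state(); print({k:np.round(s[k],3).tolist() for k in("clock","joints","eef_pos","eef_rot")},np.degrees(s["eef_rot"]))
E
```

```text
{'clock': 18.75, 'joints': [-1.148, 0.642, 0.736, -0.031, 1.784, 1.03], 'eef_pos': [314.863, -623.265, 432.914], 'eef_rot': [3.126, 0.033, -0.614]} [179.1188889    1.90676872 -35.16634672]
```

>>> send_rows --series '[[[10,-22,0],-7.7,-1],[[10,-22,0],-7.7,-1],[[10,-22,0],-7.7,-1],[[0,0,0],-7.7,-1],[[20,-45,0],0,-1],[[20,-45,0],0,-1],[[20,-45,0],0,-1],[[20,-45,0],0,-1],[[20,-45,0],0,-1],[[20,-45,0],0,-1],[[20,-45,0],0,-1],[[20,-45,0],0,-1]]'

```text
clock: 19.95
eef_pos: [367.2, -768.7, 314.9]
eef_rot: [3.128, -0.179, -1.13]
wrist_force: [0.2, 0.1, 1.0]
finger_gap: 93.9
finger_force: 0.0
```

```bash
python3 - <<'E'
from h import *
s=read_state(); print({k:np.round(s[k],3).tolist() for k in("clock","joints","eef_pos","eef_rot")},np.degrees(s["eef_rot"]))
E
```

```text
{'clock': 19.95, 'joints': [-1.167, 1.091, 0.236, -0.007, 1.636, 1.535], 'eef_pos': [367.229, -768.723, 314.918], 'eef_rot': [3.128, -0.179, -1.13]} [179.2093395 -10.2273212 -64.7629955]
```

>>> send_rows --series '[[[20,-45,40],0,-1],[[20,-45,40],0,-1],[[20,-45,40],0,-1],[[20,-45,40],0,-1],[[20,-45,40],0,-1],[[20,-45,40],0,-1],[[20,-45,40],0,-1],[[20,-45,40],0,-1],[[20,-45,40],0,-1],[[20,-45,40],0,-1],[[20,-45,40],0,-1],[[20,-45,40],0,-1]]'

```text
clock: 21.15
eef_pos: [354.4, -766.5, 483.8]
eef_rot: [3.125, -0.524, -1.125]
wrist_force: [-0.3, -0.5, 0.4]
finger_gap: 93.9
finger_force: 0.0
```

```bash
python3 - <<'E'
from h import *
s=read_state(); print({k:np.round(s[k],3).tolist() for k in("clock","joints","eef_pos","eef_rot")},np.degrees(s["eef_rot"]))
E
```

```text
{'clock': 21.15, 'joints': [-1.184, 0.903, 0.236, 0.013, 1.478, 1.519], 'eef_pos': [354.426, -766.474, 483.774], 'eef_rot': [3.125, -0.524, -1.125]} [179.04137075 -30.04176044 -64.44997553]
```

>>> send_rows --series '[[[20,-45,40],0,-1],[[20,-45,40],0,-1],[[20,-45,40],0,-1],[[20,-45,40],0,-1],[[20,-45,40],0,-1],[[20,-45,40],0,-1],[[20,-45,40],0,-1],[[20,-45,40],0,-1],[[20,-45,40],0,-1],[[20,-45,40],0,-1],[[20,-45,40],0,-1],[[20,-45,40],0,-1]]'

```text
clock: 22.35
eef_pos: [353.9, -779.5, 580.3]
eef_rot: [3.114, -0.873, -1.115]
wrist_force: [0.1, 0.2, 0.3]
finger_gap: 94.4
finger_force: 0.0
```

```bash
python3 - <<'E'
from h import *
s=read_state(); print({k:np.round(s[k],3).tolist() for k in("clock","joints","eef_pos","eef_rot")},np.degrees(s["eef_rot"]))
E
```

```text
{'clock': 22.35, 'joints': [-1.194, 0.825, 0.236, 0.035, 1.208, 1.508], 'eef_pos': [353.947, -779.507, 580.323], 'eef_rot': [3.114, -0.873, -1.115]} [178.39343134 -50.03510241 -63.87182857]
```

```bash
cat > sim.py <<'E'
from kin import *
def sim(way,q,rot):
    """way: list of (P,yawdeg,n) absolute; rot: starting euler"""
    O=R.from_euler('xyz',rot); y0=rot[2]; P0=fk(q,PAR)[0]
    for P,yd,n in way:
        mx=0;dm=0
        for i in range(1,n+1):
            Pi=P0+(np.array(P)-P0)*i/n; y=y0+(np.radians(yd)-y0)*i/n
            Oi=R.from_euler('z',y-rot[2])*O
            r=least_squares(lambda x:np.r_[fk(x,PAR)[0]-Pi,200*(Oi.inv()*fk(x,PAR)[1]).as_rotvec()],np.clip(q,LO+1e-4,HI-1e-4),bounds=(LO,HI))
            dm=max(dm,np.abs(r.x-q).max()); q=r.x; mx=max(mx,np.sqrt(2*r.cost))
        P0=np.array(P,float); y0=np.radians(yd); print(P,yd,"res",round(mx,2),"dq/row",round(dm,3),np.round(q,2))
    return q
E
python3 - <<'E'
from sim import *
from cell import read_state
s=read_state()
sim([((330,-500,500),-30,7),((291,-257,285),-10.8,9),((374,-273,214.4),-10.8,6),((374,-273,330),-10.8,6),((400,-150,330),-2,6),((506,14,276),5.2,10),((566,19,276),5.2,6),((566,19,250),5.2,4),((500,13,250),5.2,6),((340,-100,150),5.2,8),((363,-85,85),12.6,4)],np.array(s["joints"]),s["eef_rot"])
E
```

```text
(330, -500, 500) -30 res 0.0 dq/row 0.348 [-1.18  0.07  1.48  0.6   0.91  0.72]
(291, -257, 285) -10.8 res 0.0 dq/row 0.105 [-1.08 -0.25  2.28  1.02  0.75  0.03]
(374, -273, 214.4) -10.8 res 0.0 dq/row 0.066 [-0.89  0.06  2.21  1.35  0.51 -0.24]
(374, -273, 330) -10.8 res 0.0 dq/row 0.112 [-0.89 -0.14  2.08  0.89  0.65  0.3 ]
(400, -150, 330) -2 res 0.0 dq/row 0.054 [-0.61 -0.26  2.17  0.8   0.58  0.47]
(506, 14, 276) 5.2 res 0.0 dq/row 0.068 [-0.08  0.01  2.08  0.52  0.21  0.95]
(566, 19, 276) 5.2 res 0.0 dq/row 0.025 [-0.06  0.14  1.94  0.42  0.21  1.06]
(566, 19, 250) 5.2 res 0.0 dq/row 0.053 [-0.06  0.18  1.96  0.59  0.15  0.89]
(500, 13, 250) 5.2 res 0.0 dq/row 0.035 [-0.08  0.04  2.12  0.77  0.15  0.7 ]
(340, -100, 150) 5.2 res 0.0 dq/row 0.336 [-0.63 -0.01  2.51  1.76  0.52 -0.72]
(363, -85, 85) 12.6 res 0.0 dq/row 0.128 [-0.58  0.3   2.46  2.04  0.64 -1.14]
```

>>> send_rows --series '[[[-2,25,-8],3,-1],[[-2,25,-8],3,-1],[[-2,25,-8],3,-1],[[-2,25,-8],3,-1],[[-2,25,-8],3,-1],[[-2,25,-8],3,-1],[[-2,25,-8],3,-1],[[-2,25,-8],3,-1],[[-2,25,-8],3,-1],[[-2,25,-8],3,-1],[[-2,25,-8],3,-1],[[0,0,0],0,-1]]'

```text
clock: 23.55
eef_pos: [332.8, -511.1, 495.1]
eef_rot: [3.112, -0.871, -0.551]
wrist_force: [-1.0, -0.4, -0.5]
finger_gap: 94.0
finger_force: 0.0
```

>>> send_rows --series '[[[-4,25,-20],2,-1],[[-4,25,-20],2,-1],[[-4,25,-20],2,-1],[[-4,25,-20],2,-1],[[-4,25,-20],2,-1],[[-4,25,-20],2,-1],[[-4,25,-20],2,-1],[[-4,25,-20],2,-1],[[-4,25,-20],2,-1],[[-4,25,-20],2,-1],[[0,0,0],0,-1]]'

```text
clock: 24.65
eef_pos: [292.6, -261.4, 293.3]
eef_rot: [3.115, -0.869, -0.205]
wrist_force: [0.6, -0.9, 0.8]
finger_gap: 94.4
finger_force: 0.0
```

```bash
python3 - <<'E'
from h import *
s=read_state(); print({k:np.round(s[k],3).tolist() for k in("clock","joints","eef_pos","eef_rot")},np.degrees(s["eef_rot"]))
c=camera("wrist"); cv2.imwrite("pics/w6.png",c["color"])
for h in ("hook","hook_eye","stand","rail_mid","shelf_edge","clamp"): print(h,[(w(d["point"],c).round(1),round(d["confidence"],2)) for d in spot_point(h,c)[:2]])
E
```

```text
{'clock': 24.65, 'joints': [-1.082, -0.258, 2.265, 0.994, 0.747, 0.077], 'eef_pos': [292.559, -261.408, 293.311], 'eef_rot': [3.115, -0.869, -0.205]} [178.50124371 -49.77234431 -11.75079583]
hook [(array([ 427.8, -278.5,  101.1]), 0.77)]
hook_eye [(array([ 428.6, -293.1,  282.4]), 0.78)]
stand [(array([ 428.6, -279.7,    3.1]), 0.64)]
rail_mid []
shelf_edge []
clamp []
```

>>> send_rows --series '[[[0,4,-8],1,-1],[[20,-4,-17],0,-1],[[20,-4,-17],0,-1],[[20,-4,-17],0,-1],[[15,-3,-13],0,-0.5],[[7.6,-1,-6.7],0,0],[[0,0,0],0,0.5],[[0,0,0],0,0.5]]'

```text
clock: 25.8
eef_pos: [375.6, -275.0, 216.5]
eef_rot: [3.113, -0.871, -0.187]
wrist_force: [0.0, -0.4, 0.4]
finger_gap: 65.0
finger_force: 0.0
```

```bash
python3 - <<'E'
from h import *
s=read_state(); print({k:np.round(s[k],3).tolist() for k in("clock","eef_pos","eef_rot","finger_gap","wrist_force")})
O=R.from_euler('xyz',s["eef_rot"]).as_matrix(); print("grasp",np.array(s["eef_pos"])+78.4*O[:,2], "closing",O[:,1])
c=camera("wrist"); cv2.imwrite("pics/w7.png",c["color"])
for h in ("hook","hook_eye"): print(h,[(w(d["point"],c).round(1),round(d["confidence"],2)) for d in spot_point(h,c)[:2]])
E
```

```text
{'clock': 25.8, 'eef_pos': [375.558, -274.972, 216.452], 'eef_rot': [3.113, -0.871, -0.187], 'finger_gap': 65.02, 'wrist_force': [0.036, -0.428, 0.42]}
grasp [ 434.03681063 -288.2735844   165.95500582] closing [-0.20674117 -0.97822526  0.01826   ]
hook [(array([ 427.1, -274.8,  101.2]), 0.71)]
hook_eye [(array([ 422. , -294.1,  284.8]), 0.97), (array([ 428.8, -274.9,  101.2]), 0.54)]
```

View pics/w7.png

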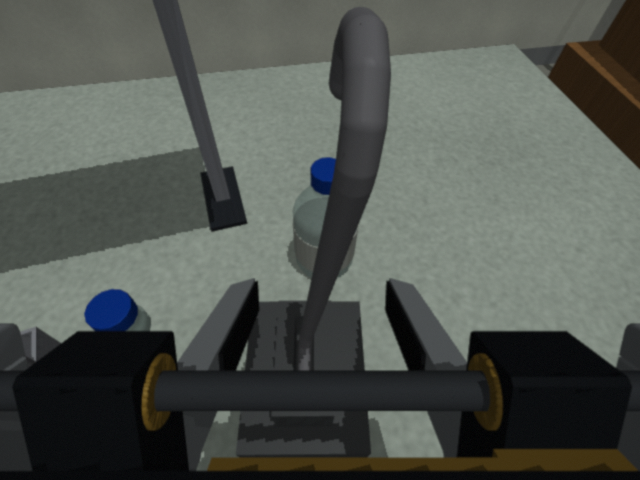

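>>> send_rows --series '[[[0,2,0],0,1],[[0,0,0],0,1],[[0,0,0],0,1],[[0,0,0],0,1],[[0,0,0],0,1],[[0,0,0],0,1],[[0,0,0],0,1],[[0,0,0],0,1],[[0,0,0],0,1],[[0,0,0],0,1]]' --squeeze 35

```text
clock: 26.95
eef_pos: [376.0, -271.6, 216.2]
eef_rot: [3.117, -0.871, -0.186]
wrist_force: [4.6, 10.1, 2.8]
finger_gap: 8.0
finger_force: 33.7
```

```bash
python3 - <<'E'
from h import *
s=read_state(); print({k:np.round(s[k],3).tolist() for k in("clock","eef_pos","eef_rot","finger_gap","finger_force","wrist_force")})
for n in("wrist","scene"):
  c=camera(n); 
  for h in ("hook","hook_eye"): print(h,[(w(d["point"],c).round(1),round(d["confidence"],2)) for d in spot_point(h,c)[:2]])
E
```

```text
{'clock': 26.95, 'eef_pos': [376.042, -271.632, 216.214], 'eef_rot': [3.117, -0.871, -0.186], 'finger_gap': 7.977, 'finger_force': 33.748, 'wrist_force': [4.624, 10.121, 2.782]}
hook [(array([ 428.2, -275.8,  102. ]), 0.68)]
hook_eye [(array([ 426.6, -295.7,  284.3]), 0.7)]
hook [(array([ 430.5, -272.2,   99.3]), 0.71)]
hook_eye [(array([ 424.2, -288.1,  286.9]), 0.54)]
```

>>> send_rows --series '[[[0,1,10],0,1],[[0,0,15],0,1],[[0,0,20],0,1],[[0,0,30],0,1],[[0,0,30],0,1],[[0,0,10],0,1],[[0,0,0],0,1],[[0,0,0],0,1]]' --squeeze 45

```text
clock: 28.05
eef_pos: [375.5, -271.6, 330.5]
eef_rot: [3.114, -0.87, -0.187]
wrist_force: [0.7, -0.1, -0.8]
finger_gap: 7.2
finger_force: 44.9
```

```bash
python3 - <<'E'
from h import *
s=read_state(); print({k:np.round(s[k],3).tolist() for k in("clock","eef_pos","eef_rot","finger_gap","finger_force","wrist_force")})
for n in("wrist","scene","top"):
  c=camera(n); cv2.imwrite(f"pics/{n}_8.png",c["color"])
  for h in ("hook","hook_eye","hook_cup"): print(n,h,[(w(d["point"],c).round(1),round(d["confidence"],2)) for d in spot_point(h,c)[:2]])
E
```

```text
{'clock': 28.05, 'eef_pos': [375.472, -271.634, 330.473], 'eef_rot': [3.114, -0.87, -0.187], 'finger_gap': 7.224, 'finger_force': 44.88, 'wrist_force': [0.657, -0.117, -0.85]}
wrist hook []
wrist hook_eye [(array([ 428.9, -284.5,  398.5]), 0.97)]
wrist hook_cup [(array([ 419.7, -281.8,  226.5]), 0.68)]
scene hook [(array([ 422.1, -278.6,  214.3]), 0.86)]
scene hook_eye [(array([ 425.7, -279.2,  400.7]), 0.66)]
scene hook_cup [(array([ 424.5, -285.2,  226.2]), 0.81)]
top hook [(array([ 423. , -287.7,  212.7]), 0.66)]
top hook_eye [(array([ 425.3, -281.3,  397.9]), 0.7), (array([ 521.6, -137.2,    2.4]), 0.64)]
top hook_cup [(array([ 426.7, -286.1,  225.9]), 0.67)]
```

>>> send_rows --series '[[[4,20,-8],1.5,1],[[4,30,-9],1.5,1],[[4,30,-9],1.5,1],[[4,30,-9],1.5,1],[[4,30,-9],1.5,1],[[4,30,-8],1.5,1],[[16,19,0],1.2,1],[[16,19,0],1.2,1],[[16,19,0],1.2,1],[[16,19,0],1.2,1],[[16,19,0],1.2,1],[[16,19,0],1,1]]'

```text
clock: 29.85
eef_pos: [496.2, 13.2, 279.3]
eef_rot: [3.113, -0.871, 0.094]
wrist_force: [-0.0, -0.4, 0.5]
finger_gap: 6.9
finger_force: 44.9
```

>>> send_rows --series '[[[0,0,0],0,1],[[0,0,0],0,1]]'

```text
clock: 30.05
eef_pos: [495.5, 12.4, 278.9]
eef_rot: [3.113, -0.87, 0.093]
wrist_force: [-0.4, -0.5, -0.4]
finger_gap: 7.5
finger_force: 44.9
```

```bash
python3 - <<'E'
from h import *
s=read_state(); print({k:np.round(s[k],3).tolist() for k in("clock","joints","eef_pos","eef_rot","finger_gap","finger_force","wrist_force")})
for n in("wrist","scene","top"):
  c=camera(n); cv2.imwrite(f"pics/{n}_9.png",c["color"])
  for h in ("hook_eye","hook_cup","rail_mid","shelf_edge","clamp")[:5 if n!="top" else 2]: print(n,h,[(w(d["point"],c).round(1),round(d["confidence"],2)) for d in spot_point(h,c)[:2]])
E
```

```text
{'clock': 30.05, 'joints': [-0.087, -0.021, 2.103, 0.518, 0.223, 0.946], 'eef_pos': [495.463, 12.41, 278.942], 'eef_rot': [3.113, -0.87, 0.093], 'finger_gap': 7.518, 'finger_force': 44.895, 'wrist_force': [-0.364, -0.547, -0.386]}
wrist hook_eye [(array([549.4,  16.4, 346.3]), 0.74)]
wrist hook_cup [(array([542.9,  13.9, 171.1]), 0.73)]
wrist rail_mid [(array([626.4, -49. , 321.7]), 0.91), (array([546.8,  14.9, 160.4]), 0.42)]
wrist shelf_edge [(array([546.7,  14.9, 163.5]), 0.23)]
wrist clamp [(array([630.3, -85.7, 319.5]), 0.81)]
scene hook_eye []
scene hook_cup [(array([547.3,  13. , 173.7]), 0.69)]
scene rail_mid [(array([482.8, -57.1,   1. ]), 0.29)]
scene shelf_edge [(array([564.1, -50.1, 374.2]), 0.94)]
scene clamp [(array([ 528.4, -137.4,    2.4]), 0.48)]
top hook_eye [(array([545.1,  14.7, 346.5]), 0.54)]
top hook_cup [(array([547.6,   8.8, 175.4]), 0.43)]
```

View pics/wrist_9.png

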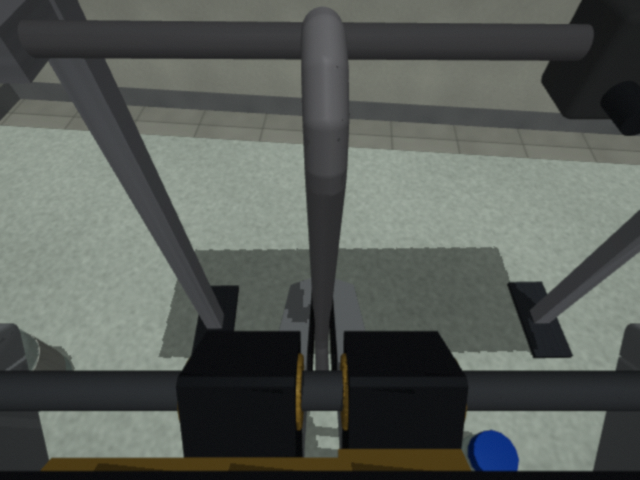

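```bash
python3 - <<'E'
from h import *
c=camera("wrist")
for d in(-4,0,4):
  for z in (320,):
    P=[(625.2+d-.0875*(y+51),y,z) for y in(90,23,-40)]
    print(d,px(P,c).round(1).tolist())
g=c["color"].astype(int).sum(2)
for u in(150,250,400,500): print(u,(g[15:70,u]//3).tolist())
P=np.array([547.5,16.5,346.4]); print(px([P,P+[0,0,14],P+[0,0,-8.]],c).round(1))
E
```

```text
-4 [[129.2, 47.5], [317.9, 49.3], [491.3, 50.9]]
0 [[133.2, 41.9], [318.7, 43.8], [489.2, 45.4]]
4 [[137.2, 36.5], [319.5, 38.4], [487.2, 40.0]]
150 [111, 110, 110, 109, 111, 110, 102, 75, 58, 55, 57, 57, 60, 57, 59, 59, 59, 58, 57, 58, 59, 57, 57, 58, 56, 58, 56, 55, 55, 55, 54, 53, 53, 52, 50, 48, 47, 46, 44, 42, 43, 39, 38, 37, 58, 99, 113, 113, 113, 112, 112, 110, 110, 110, 110]
250 [107, 106, 106, 106, 105, 105, 106, 96, 70, 57, 57, 58, 58, 58, 60, 60, 60, 60, 61, 61, 63, 62, 60, 59, 59, 60, 57, 56, 56, 57, 55, 55, 55, 52, 52, 49, 49, 46, 45, 45, 43, 40, 37, 37, 45, 76, 104, 115, 114, 115, 113, 114, 115, 115, 115]
400 [106, 106, 104, 104, 106, 105, 106, 106, 98, 69, 56, 56, 58, 57, 57, 60, 60, 59, 61, 60, 60, 60, 60, 59, 59, 59, 57, 56, 55, 56, 55, 56, 54, 53, 52, 51, 49, 48, 47, 46, 44, 41, 41, 39, 38, 56, 96, 113, 115, 114, 113, 112, 113, 114, 114]
500 [104, 104, 104, 103, 103, 104, 104, 104, 100, 86, 62, 56, 57, 57, 58, 60, 60, 59, 58, 58, 60, 57, 58, 56, 57, 57, 56, 56, 56, 54, 54, 54, 54, 53, 52, 51, 49, 47, 46, 45, 44, 44, 40, 40, 37, 45, 75, 101, 110, 110, 110, 109, 109, 108, 110]
[[325.8  89.8]
 [328.   12.9]
 [324.8 123.9]]
```

>>> send_rows --series '[[[15,1.3,0],0,1],[[15,1.3,0],0,1],[[15,1.3,0],0,1],[[13,1.3,0],0,1],[[13,1.3,0],0,1],[[0,0,0],0,1],[[0,0,0],0,1]]'

```text
clock: 31.55
eef_pos: [566.2, 18.7, 278.9]
eef_rot: [3.113, -0.87, 0.093]
wrist_force: [-1.1, -0.2, -0.5]
finger_gap: 7.2
finger_force: 44.9
```

```bash
python3 - <<'E'
from h import *
s=read_state(); print({k:np.round(s[k],3).tolist() for k in("clock","eef_pos","eef_rot","wrist_force")})
c=camera("wrist"); t=camera("scene"); cv2.imwrite("pics/w10.png",c["color"])
print([(w(d["point"],c).round(1),round(d["confidence"],2)) for d in spot_point("hook_eye",c)[:2]],px([618.5,23.7,320],t))
p=px([618.5,23.7,320],t)[0].astype(int)
b=cv2.resize(t["color"][p[1]-50:p[1]+50,p[0]-50:p[0]+50],(400,400),interpolation=cv2.INTER_CUBIC)
a=c["color"][0:400,120:520]
cv2.imwrite("pics/c10.png",np.hstack([cv2.convertScaleAbs(a,alpha=1.5),cv2.convertScaleAbs(b,alpha=1.8)]))
E
```

```text
{'clock': 31.55, 'eef_pos': [566.249, 18.721, 278.88], 'eef_rot': [3.113, -0.87, 0.093], 'wrist_force': [-1.144, -0.231, -0.546]}
[(array([615.7,  17.3, 346.4]), 0.63)] [[351.00200153 212.99308508]]
```

View pics/c10.png

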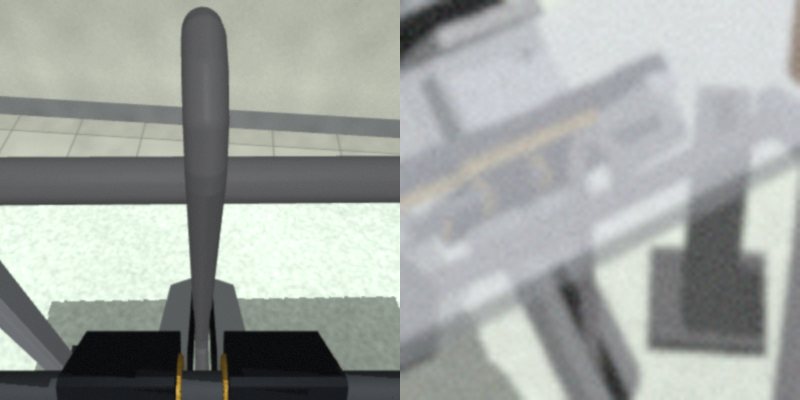

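>>> send_rows --series '[[[1,0,-6],0,1],[[0,0,-6],0,1],[[0,0,-5],0,1],[[0,0,-4],0,1],[[0,0,0],0,1]]'

```text
clock: 32.2
eef_pos: [567.4, 18.7, 257.5]
eef_rot: [3.113, -0.87, 0.092]
wrist_force: [0.3, 0.3, -1.2]
finger_gap: 6.9
finger_force: 44.9
```

>>> send_rows --series '[[[0,0,-2],0,1],[[0,0,0],0,1]]'

```text
clock: 32.4
eef_pos: [567.6, 18.7, 256.2]
eef_rot: [3.113, -0.871, 0.093]
wrist_force: [-0.1, 0.8, -0.4]
finger_gap: 6.8
finger_force: 44.9
```

>>> send_rows --series '[[[0,0,-2],0,1],[[0,0,0],0,1]]'

```text
clock: 32.6
eef_pos: [567.6, 18.7, 254.1]
eef_rot: [3.113, -0.87, 0.093]
wrist_force: [0.3, -0.5, -0.8]
finger_gap: 6.9
finger_force: 44.9
```

>>> send_rows --series '[[[0,0,-1.5],0,1],[[0,0,0],0,1]]'

```text
clock: 32.8
eef_pos: [567.9, 18.7, 253.3]
eef_rot: [3.113, -0.872, 0.093]
wrist_force: [-0.3, -0.3, 3.2]
finger_gap: 6.5
finger_force: 44.9
```

>>> send_rows --series '[[[0,0,-1.5],0,1],[[0,0,0],0,1]]'

```text
clock: 33.0
eef_pos: [568.3, 18.6, 252.9]
eef_rot: [3.112, -0.875, 0.093]
wrist_force: [-1.4, 0.1, 9.2]
finger_gap: 7.0
finger_force: 44.9
```

>>> send_rows --series '[[[0,0,1.2],0,1],[[0,0,0],0,0.8],[[0,0,0],0,0.7],[[0,0,0],0,0.6],[[0,0,0],0,0.4],[[0,0,0],0,0.2],[[0,0,0],0,0],[[0,0,0],0,0],[[0,0,0],0,0]]'

```text
clock: 33.9
eef_pos: [567.6, 18.7, 252.5]
eef_rot: [3.113, -0.871, 0.093]
wrist_force: [0.2, -0.4, 0.4]
finger_gap: 46.9
finger_force: 0.0
```

```bash
python3 - <<'E'
from h import *
s=read_state(); print({k:np.round(s[k],3).tolist() for k in("clock","eef_pos","finger_gap","wrist_force")})
for n in("wrist","top"):
  c=camera(n)
  for h in ("hook_eye","hook_cup"): print(n,h,[(w(d["point"],c).round(1),round(d["confidence"],2)) for d in spot_point(h,c)[:2]])
E
```

```text
{'clock': 33.9, 'eef_pos': [567.598, 18.708, 252.468], 'finger_gap': 46.944, 'wrist_force': [0.184, -0.435, 0.405]}
wrist hook_eye [(array([619.1,  17.5, 319.8]), 0.57)]
wrist hook_cup [(array([615.9,  24.6, 149.2]), 0.9)]
top hook_eye []
top hook_cup [(array([621. ,  21.1, 148. ]), 0.58)]
```

>>> send_rows --series '[[[-10,-0.9,0],0,-0.3],[[-20,-1.8,0],0,-0.5],[[-25,-2.3,0],0,-1],[[-25,-2.3,0],0,-1],[[-25,-2.3,0],0,-1],[[0,0,0],0,-1]]'

```text
clock: 34.8
eef_pos: [460.8, 9.0, 252.4]
eef_rot: [3.113, -0.871, 0.092]
wrist_force: [1.0, -0.2, 0.4]
finger_gap: 91.3
finger_force: 0.0
```

```bash
python3 - <<'E'
from sim import *
from h import *
s=read_state(); print(s["eef_pos"],np.degrees(s["eef_rot"]))
sim([((380,-60,230),8,8),((363.3,-83.5,180),12,4),((363.3,-83.5,85.5),12,6),((363,-83.5,185),12,6),((428,5,170),5.2,8),((498,11.6,170),5.2,6),((498,11.6,140),5.2,4),((400,3,140),5.2,4)],np.array(s["joints"]),s["eef_rot"])
for n in("wrist","top","scene"):
  c=camera(n)
  for h in ("hook_eye","hook_cup","caddy","caddy_bar","caddy_tab"): print(n,h,[(w(d["point"],c).round(1),round(d["confidence"],2)) for d in spot_point(h,c)[:2]])
E
```

```text
[460.80918083   9.0447516  252.35672312] [178.37816794 -49.88016198   5.29719718]
(380, -60, 230) 8 res 0.0 dq/row 0.142 [-0.43 -0.2   2.39  1.23  0.42 -0.02]
(363.3, -83.5, 180) 12 res 0.0 dq/row 0.129 [-0.57 -0.06  2.44  1.5   0.55 -0.48]
(363.3, -83.5, 85.5) 12 res 0.0 dq/row 0.119 [-0.57  0.29  2.46  2.06  0.63 -1.14]
(363, -83.5, 185) 12 res 0.0 dq/row 0.126 [-0.57 -0.08  2.44  1.47  0.55 -0.44]
(428, 5, 170) 5.2 res 0.0 dq/row 0.189 [-0.13  0.06  2.35  2.34  0.2  -0.92]
(498, 11.6, 170) 5.2 res 0.0 dq/row 0.029 [-0.09  0.21  2.18  2.37  0.16 -0.92]
(498, 11.6, 140) 5.2 res 0.0 dq/row 0.087 [-0.09  0.28  2.19  2.63  0.22 -1.19]
(400, 3, 140) 5.2 res 0.0 dq/row 0.062 [-0.15  0.1   2.43  2.58  0.3  -1.19]
wrist hook_eye []
wrist hook_cup [(array([617.2,  23.6, 148.8]), 0.66)]
wrist caddy [(array([477.9, -53.1,  -0. ]), 0.66)]
wrist caddy_bar [(array([480.3, -55.8, 102. ]), 0.94)]
wrist caddy_tab []
top hook_eye []
top hook_cup [(array([621.8,  22.2, 147.3]), 0.61), (array([ 4.774e+02,  2.510e+01, -2.000e-01]), 0.26)]
top caddy [(array([476.4, -60.6,   0.8]), 0.6)]
top caddy_bar [(array([481.2, -57.2,  95.2]), 0.62)]
top caddy_tab [(array([426.1, -68.3,  40.1]), 0.49)]
scene hook_eye [(array([ 5.311e+02, -1.359e+02,  5.000e-01]), 0.24)]
scene hook_cup [(array([622.2,  23.9, 146.4]), 0.66), (array([475.4, -59.1,  94.9]), 0.32)]
scene caddy [(array([483.2, -60.3,  -2.8]), 0.56)]
scene caddy_bar [(array([477.4, -60.5,  93. ]), 0.82), (array([411.1, 259.9,   2.5]), 0.3)]
scene caddy_tab [(array([423.7, -72.9,  37. ]), 0.92)]
```

>>> send_rows --series '[[[-10,-8.6,-2.8],0.4,-1],[[-10,-8.6,-2.8],0.4,-1],[[-10,-8.6,-2.8],0.4,-1],[[-10,-8.6,-2.8],0.4,-1],[[-10,-8.6,-2.8],0.4,-1],[[-10,-8.6,-2.8],0.4,-1],[[-10,-8.6,-2.8],0.4,-1],[[-10,-8.6,-2.8],0.4,-1],[[-6,-7.2,-17],1,-1],[[-6,-7.2,-17],1,-1],[[-6,-7.2,-17],1,-1],[[0,0,0],0.5,-1]]'

```text
clock: 36.9
eef_pos: [363.8, -81.6, 177.6]
eef_rot: [3.116, -0.868, 0.206]
wrist_force: [-0.4, 0.0, -0.3]
finger_gap: 94.0
finger_force: 0.0
```

```bash
python3 - <<'E'
from h import *
s=read_state(); print({k:np.round(s[k],3).tolist() for k in("clock","eef_pos","finger_gap","joints")},np.degrees(s["eef_rot"]))
for n in("wrist",):
  c=camera(n)
  for h in ("caddy","caddy_bar","caddy_tab"): print(n,h,[(w(d["point"],c).round(1),round(d["confidence"],2)) for d in spot_point(h,c)[:2]])
E
```

```text
{'clock': 36.9, 'eef_pos': [363.806, -81.62, 177.604], 'finger_gap': 94.003, 'joints': [-0.564, -0.052, 2.444, 1.518, 0.54, -0.49]} [178.54893691 -49.74829304  11.82166996]
wrist caddy [(array([478.1, -56.6,  -3.8]), 0.69)]
wrist caddy_bar [(array([480.3, -55.2,  95.9]), 0.62)]
wrist caddy_tab [(array([418.4, -66.8,  37.2]), 0.56), (array([476.5, -55. ,  -0.9]), 0.16)]
```

>>> send_rows --series '[[[-1,0,-20],0.3,-1],[[0,0,-25],0,-1],[[0,0,-22],0,-1],[[0,0,-15],0,-1],[[0,0,-10],0,-0.5],[[0,0,0],0,1],[[0,0,0],0,1],[[0,0,0],0,1],[[0,0,0],0,1],[[0,0,0],0,1],[[0,0,0],0,1],[[0,0,0],0,1]]' --squeeze 30

```text
clock: 38.3
eef_pos: [363.6, -81.3, 87.2]
eef_rot: [3.113, -0.871, 0.215]
wrist_force: [-0.6, 0.1, -0.2]
finger_gap: 33.1
finger_force: 0.0
```

>>> send_rows --series '[[[0,0,0],0,1],[[0,0,0],0,1],[[0,0,0],0,1],[[0,0,0],0,1],[[0,0,0],0,1]]' --squeeze 50

```text
clock: 38.8
eef_pos: [363.7, -81.3, 87.2]
eef_rot: [3.113, -0.871, 0.215]
wrist_force: [0.6, 0.4, 3.9]
finger_gap: 9.5
finger_force: 50.0
```

>>> send_rows --series '[[[0,0,8],0,1],[[0,0,15],0,1],[[0,0,20],0,1],[[0,0,20],0,1],[[0,0,20],0,1],[[0,0,12],0,1],[[0,0,0],0,1]]'

```text
clock: 39.5
eef_pos: [363.8, -81.5, 183.2]
eef_rot: [3.109, -0.872, 0.218]
wrist_force: [-0.1, -0.4, -0.7]
finger_gap: 9.7
finger_force: 50.0
```

>>> send_rows --series '[[[5,7,0],-0.6,1],[[6,8,0],-0.6,1],[[6,8,0],-0.6,1],[[6,8,0],-0.6,1],[[6,8,0],-0.6,1],[[6,8,0],-0.6,1],[[6,8,0],-0.6,1],[[6,8,0],-0.6,1],[[6,8,0],-0.6,1],[[6,8,0],-0.6,1],[[5,8,0],-0.6,1],[[0,0,0],-0.5,1]]'

```text
clock: 40.7
eef_pos: [427.4, 6.3, 180.6]
eef_rot: [3.113, -0.867, 0.091]
wrist_force: [-1.0, 0.3, -1.3]
finger_gap: 9.8
finger_force: 50.0
```

```bash
python3 - <<'E'
from h import *
s=read_state(); print({k:np.round(s[k],3).tolist() for k in("clock","eef_pos","finger_gap","joints","wrist_force")},np.degrees(s["eef_rot"]))
for n in("wrist","top","scene"):
  c=camera(n)
  for h in ("caddy","caddy_bar","hook_cup"): print(n,h,[(w(d["point"],c).round(1),round(d["confidence"],2)) for d in spot_point(h,c)[:2]])
E
```

```text
{'clock': 40.7, 'eef_pos': [427.405, 6.34, 180.59], 'finger_gap': 9.821, 'joints': [-0.127, 0.034, 2.348, 2.19, 0.169, -0.768], 'wrist_force': [-0.997, 0.288, -1.29]} [178.36465653 -49.68633649   5.24237574]
wrist caddy [(array([546.3,  15. ,  92.8]), 0.77)]
wrist caddy_bar [(array([547.7,  10.5, 190.8]), 0.87)]
wrist hook_cup [(array([618.3,  25.6, 147.6]), 0.7)]
top caddy [(array([544.8,  12.2,  94.6]), 0.65), (array([547. ,  12.7, 187.5]), 0.33)]
top caddy_bar [(array([410.7, 263. ,  -0. ]), 0.74), (array([546.9,  11.7, 188.4]), 0.62)]
top hook_cup [(array([621. ,  19.3, 149.3]), 0.43)]
scene caddy [(array([544.6,  12.4,  97.2]), 0.86)]
scene caddy_bar [(array([546.8,  10.5, 192.6]), 0.83)]
scene hook_cup [(array([618.7,  23.4, 148.1]), 0.74)]
```

>>> send_rows --series '[[[10,2.5,-5],0,1],[[12,2.5,-5],0,1],[[13,2,0],0,1],[[13,2,0],0,1],[[12,1.7,0],0,1],[[8,1,0],0,1],[[0,0,0],0,1],[[0,0,0],0,1]]'

```text
clock: 42.1
eef_pos: [495.3, 17.4, 171.9]
eef_rot: [3.113, -0.87, 0.091]
wrist_force: [-0.2, 0.5, -1.0]
finger_gap: 9.5
finger_force: 50.0
```

```bash
python3 - <<'E'
from h import *
s=read_state(); print({k:np.round(s[k],3).tolist() for k in("clock","eef_pos","finger_gap","wrist_force")},np.degrees(s["eef_rot"]))
for n in("wrist","top","scene"):
  c=camera(n); cv2.imwrite(f"pics/{n}_12.png",c["color"])
  for h in ("caddy_bar","hook_cup"): print(n,h,[(w(d["point"],c).round(1),round(d["confidence"],2)) for d in spot_point(h,c)[:2]])
E
```

```text
{'clock': 42.1, 'eef_pos': [495.284, 17.386, 171.863], 'finger_gap': 9.492, 'wrist_force': [-0.192, 0.493, -1.001]} [178.36980194 -49.85739708   5.21549127]
wrist caddy_bar [(array([614.6,  20.9, 185.8]), 0.98)]
wrist hook_cup [(array([619. ,  23.5, 148.5]), 0.75)]
top caddy_bar [(array([613.5,  23.2, 176.2]), 0.76)]
top hook_cup [(array([623.3,  24.6, 148.8]), 0.55)]
scene caddy_bar [(array([608.4,  25. , 180. ]), 0.82)]
scene hook_cup [(array([621.2,  22.8, 149. ]), 0.73)]
```

>>> send_rows --series '[[[3,0.5,-4],0,1],[[0,0,-5],0,1],[[0,0,-4],0,1],[[0,0,-3],0,1],[[0,0,0],0,1]]'

```text
clock: 43.05
eef_pos: [498.5, 17.9, 155.7]
eef_rot: [3.113, -0.87, 0.091]
wrist_force: [0.3, 0.8, -2.3]
finger_gap: 9.7
finger_force: 50.0
```

>>> send_rows --series '[[[0,0,-3],0,1],[[0,0,-3],0,1],[[0,0,0],0,1]]'

```text
clock: 43.35
eef_pos: [498.5, 17.9, 149.7]
eef_rot: [3.113, -0.87, 0.091]
wrist_force: [0.9, -0.2, -1.8]
finger_gap: 9.8
finger_force: 50.0
```

```bash
python3 - <<'E'
from h import *
s=read_state(); print({k:np.round(s[k],3).tolist() for k in("clock","eef_pos","finger_gap","wrist_force")},np.degrees(s["eef_rot"]))
for n in("wrist","top","scene"):
  c=camera(n)
  for h in ("caddy_bar","hook_cup","hook_eye"): print(n,h,[(w(d["point"],c).round(1),round(d["confidence"],2)) for d in spot_point(h,c)[:2]])
E
```

```text
{'clock': 43.35, 'eef_pos': [498.489, 17.908, 149.682], 'finger_gap': 9.829, 'wrist_force': [0.877, -0.205, -1.829]} [178.37571989 -49.85576994   5.20846017]
wrist caddy_bar [(array([616.7,  24.8, 161.8]), 0.87)]
wrist hook_cup [(array([617.5,  27.9, 147.6]), 0.62)]
wrist hook_eye []
top caddy_bar [(array([617.5,  22.6, 155.7]), 0.58), (array([569.8, -53.6, 376.6]), 0.33)]
top hook_cup [(array([619.5,  23. , 148.4]), 0.48)]
top hook_eye []
scene caddy_bar [(array([617.6,  24.6, 160.8]), 0.81)]
scene hook_cup [(array([618.1,  24.6, 146.3]), 0.82)]
scene hook_eye [(array([616.1,  24.9, 158.4]), 0.51)]
```

>>> send_rows --series '[[[0,0,-3],0,1],[[0,0,-3],0,1],[[0,0,-3],0,1],[[0,0,0],0,1]]'

```text
clock: 44.35
eef_pos: [498.4, 17.9, 140.5]
eef_rot: [3.113, -0.87, 0.091]
wrist_force: [-1.1, -0.0, -1.7]
finger_gap: 9.8
finger_force: 50.0
```

>>> send_rows --series '[[[0,0,-2],0,1],[[0,0,0],0,1]]'

```text
clock: 44.55
eef_pos: [498.6, 17.9, 138.9]
eef_rot: [3.113, -0.871, 0.091]
wrist_force: [-0.7, -0.0, -0.8]
finger_gap: 9.5
finger_force: 50.0
```

>>> send_rows --series '[[[0,0,-1.5],0,1],[[0,0,0],0,1]]'

```text
clock: 44.75
eef_pos: [499.0, 17.9, 138.1]
eef_rot: [3.113, -0.873, 0.091]
wrist_force: [-0.5, -0.1, 2.9]
finger_gap: 9.7
finger_force: 50.0
```

>>> send_rows --series '[[[0,0,0],0,0.8],[[0,0,0],0,0.7],[[0,0,0],0,0.6],[[0,0,0],0,0.4],[[0,0,0],0,0.2],[[0,0,0],0,0],[[0,0,0],0,-0.3],[[0,0,0],0,-0.6],[[0,0,0],0,-1],[[0,0,0],0,-1],[[0,0,0],0,-1]]'

```text
clock: 45.85
eef_pos: [498.6, 17.9, 137.5]
eef_rot: [3.113, -0.871, 0.091]
wrist_force: [-0.3, 0.1, 0.0]
finger_gap: 79.7
finger_force: 0.0
```

```bash
python3 - <<'E'
from h import *
s=read_state(); print({k:np.round(s[k],3).tolist() for k in("clock","eef_pos","finger_gap","wrist_force")})
for n in("wrist","scene"):
  c=camera(n)
  for h in ("caddy","caddy_bar","caddy_tab","hook_cup"): print(n,h,[(w(d["point"],c).round(1),round(d["confidence"],2)) for d in spot_point(h,c)[:2]])
E
```

```text
{'clock': 45.85, 'eef_pos': [498.572, 17.908, 137.534], 'finger_gap': 79.654, 'wrist_force': [-0.343, 0.099, 0.01]}
wrist caddy [(array([618.1,  23.4,  51.5]), 0.86)]
wrist caddy_bar [(array([616. ,  27. , 148.8]), 0.6)]
wrist caddy_tab [(array([560.2,  21.2,  86.4]), 0.65)]
wrist hook_cup []
scene caddy [(array([623.6,  18.8,  54.2]), 0.96)]
scene caddy_bar [(array([615.3,  23.7, 143.3]), 0.9)]
scene caddy_tab [(array([562.4,  18.2,  85.2]), 0.84), (array([ 569.9, -322.5,    1.6]), 0.36)]
scene hook_cup [(array([622.1,  23.9, 145.6]), 0.55)]
```

Hanging. Retreat straight back (−x), well clear, and wait for it to settle.

>>> send_rows --series '[[[-8,-0.7,0],0,-1],[[-15,-1.4,0],0,-1],[[-20,-1.8,0],0,-1],[[-20,-1.8,0],0,-1],[[-20,-1.8,0],0,-1],[[-20,-1.8,10],0,-1],[[-10,0,20],0,-1],[[0,0,20],0,-1],[[0,0,0],0,-1],[[0,0,0],0,-1],[[0,0,0],0,-1]]'

```text
clock: 47.45
eef_pos: [385.4, 9.3, 179.4]
eef_rot: [3.118, -0.869, 0.09]
wrist_force: [-0.1, -0.1, 0.1]
finger_gap: 94.1
finger_force: 0.0
```

>>> send_rows --series '[[[0,0,0],0,-1],[[0,0,0],0,-1],[[0,0,0],0,-1],[[0,0,0],0,-1],[[0,0,0],0,-1],[[0,0,0],0,-1],[[0,0,0],0,-1],[[0,0,0],0,-1],[[0,0,0],0,-1],[[0,0,0],0,-1],[[0,0,0],0,-1],[[0,0,0],0,-1]]'

```text
clock: 48.65
eef_pos: [385.6, 9.3, 180.2]
eef_rot: [3.118, -0.87, 0.091]
wrist_force: [0.5, -0.5, 0.3]
finger_gap: 94.1
finger_force: 0.0
```

```bash
python3 - <<'E'
from h import *
s=read_state(); print({k:np.round(s[k],3).tolist() for k in("clock","eef_pos","finger_gap","wrist_force")})
cs=[]
for n in("wrist","scene","wrist"):
  c=camera(n); cs.append(c)
  for h in ("caddy","caddy_bar","hook_cup"): print(n,h,[(w(d["point"],c).round(1),round(d["confidence"],2)) for d in spot_point(h,c)[:1]])
d=cv2.absdiff(cs[0]["color"],cs[2]["color"]).max(2); print("changed px",(d>40).sum(),(d>25).sum())
c=camera("top"); print("jar",[(w(d["point"],c).round(0).tolist(),round(d["confidence"],2)) for d in spot_point("jar_a",c)[:3]],"bottle",[(w(d["point"],c).round(0).tolist(),round(d["confidence"],2)) for d in spot_point("bottle_a",c)[:3]])
E
```

```text
{'clock': 48.65, 'eef_pos': [385.631, 9.311, 180.219], 'finger_gap': 94.117, 'wrist_force': [0.548, -0.454, 0.347]}
wrist caddy [(array([622.4,  20.7,  52.7]), 0.84)]
wrist caddy_bar [(array([621.6,  24.7, 151.7]), 0.89)]
wrist hook_cup [(array([619.3,  27.5, 149.5]), 0.58)]
scene caddy [(array([623.1,  20.1,  53. ]), 0.7)]
scene caddy_bar [(array([617.7,  23.6, 148.7]), 0.81)]
scene hook_cup [(array([622.2,  23. , 148.7]), 0.59)]
wrist caddy [(array([623.8,  19.3,  50.3]), 0.64)]
wrist caddy_bar [(array([615. ,  25.3, 150.1]), 0.72)]
wrist hook_cup [(array([615.6,  25.1, 149.2]), 0.6)]
changed px 0 13
jar [([478.0, 27.0, -1.0], 0.79), ([522.0, -138.0, 1.0], 0.53)] bottle [([565.0, -327.0, 1.0], 0.67), ([563.0, 288.0, 1.0], 0.55)]
```

```bash
python3 -c "
from cell import *
print(sign_off())"
```

```text
the job is handed in; nothing more can be done
None
```

The hook hangs on the rail's free stretch with the caddy still in its lower curl, clear of clamp and posts; jars and bottles are where they were, and I handed in at about 49 s. I viewed 11 pictures, one over the limit of 10.

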